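# Load the ring shaker and shift it up to fast

## Task

Move the blue ring cassette from the rack into the shaker's bay, fully down; the rack lets you hold it only by its narrow ends and the bay only by its broad sides, so put it down on the green mat and take it again the other way. Only then work the speed lever through its zigzag gate: from stop (red) across into slow (yellow), wait there about a second while the shaker runs up, then back across and fully home at the far end of fast (green). Leave the orange and white cassettes standing in the rack.

Things in the scene. Friction and masses are not known exactly. Their poses are not given: they have to be found in the camera images.
- cassette_blue: Blue closed plastic block with three brass rings showing in its dark top: 56 mm along its x, 36 mm along its y, 70 mm tall, 0.18 to 0.35 kg. Origin at the centre of its underside, z up. Its narrow ends face +x and -x, its broad sides +y and -y; a half turn about z makes no difference. It starts upright in one of the rack's three places, its x along the rack's x.
- cassette_orange: The same block in orange, in another place of the rack; stays there (moved less than 20 mm, upright).
- cassette_white: The same block in white, in another place of the rack; stays there (moved less than 20 mm, upright).
- rack: Fixed wooden rack, 92 mm along its x, 150 mm along its y; origin under its centre on the table. Three places side by side along its y, at y = -48, 0 and +48 mm, floor 10 mm above the table. Walls 6 mm thick, 44 mm long and as high as the cassettes' tops (80 mm above the table) stand 3 mm off the broad sides; fingers fit only at the narrow ends, where a lip 5 mm high lies 3 mm off.
- mat: Fixed green mat, 120 mm square, 3 mm thick, between rack and shaker, kept clear for putting things down. Origin under its centre on the table.
- shaker: Fixed cream bench shaker, housing 200 mm along its x, 340 mm along its y, top 90 mm above the table; its x points away from the robot, its y to the robot's left (yaw up to 0.2 rad). A grey motor housing 125 mm high stands behind, from 100 to 185 mm along its x. Origin under the housing's centre on the table. The bay is on the left half, the lever and gate on the right half.
- bay (a point): Centre of the bay's floor, 94 mm above the table, 75 mm to +y of the shaker's centre; axes as the shaker's. The cassette stands here with its x (either way round) along the shaker's x. Steel cheeks 10 mm thick, 40 mm wide, as high as the cassette's top (70 mm), flared over the top 10 mm, stand 4 mm off its narrow ends; lips 8 mm high and 6 mm thick stand 3 mm off its broad sides, where the fingers have room.
- lever_pivot (a point): Fixed point about which the lever swings, inside the housing, 30 mm above the table, 85 mm to -y of the shaker's centre; axes as the shaker's. The steel gate plate lies 70 mm above it (top face 102.5 mm above the table).
- lever_knob (a point): Centre of the lever's black ball knob, 28 mm across, 120 mm from the pivot on a stick 8 mm thick. It takes 1 to 3 N to move and stays where it is left. The knob lies at pivot + 120 mm * (sin a cos b, sin b, cos a cos b) in the shaker's axes, where a = lever_u - 0.33 and b = lever_v - 0.128.
- lever_u (a joint): Swing of the lever along the shaker's x, rad: 0 to 0.1 at the start (stop), 0.33 leaning neither way, growing away from the robot. Stop lane (red dot, near right): -0.03 to 0.23. First crossing, to the left: 0.20 (0.15 to 0.23). Slow lane (yellow, left): 0.15 to 0.51. Second crossing, back right: 0.46 (0.43 to 0.51). Fast lane (green, far right): 0.43 to its end at 0.69; home above 0.60.
- lever_v (a joint): Swing of the lever to the robot's left (shaker's +y), rad: about 0 in the right-hand lanes (stop and fast), about 0.256 in the left-hand lane (slow); play about 0.03 either way.
- gate (a point): Centre of the gate plate, above the pivot, 100 mm above the table. The slots form an S, each 12 mm wide: lane centres 9 mm to either side (y) of this point, crossings 9 mm nearer and farther (x) than it, lane ends (slot edge) 30 mm nearer and farther. Round dots 16 mm wide on the housing beside the plate mark stop (red), slow (yellow), fast (green).

How it is judged:
By the outcome, as a careful person would: the job done as asked, in the order asked, and still so for the second after the job is handed in, with the robot touching nothing.
It also fails if it takes over 72 s, if anything falls off the work surface, if the arm or the gripper's body presses on something with over 40 N, if the wrist force passes 120 N, or if a joint passes its speed limit or range.

## Robot

A 6-joint arm with a two-finger parallel gripper is mounted at the origin on the work surface. World frame = base frame: x ahead of the robot, y to its left, z up, the work surface at z = 0. Lengths are in m, angles in degrees, forces in N, time in s.
With the tool pointing down it reaches from about 0.275 to 0.875 m from the base axis. Payload 12.5 kg.
Tool frame: the origin (TCP) lies on the centre line of the jaws, within the pads' length; the fingertips stand 22 mm ahead of it and the grasp point (between the pads) lies 3 mm ahead of it; z points along the fingers, y is the direction in which the jaws open and shut (so a half turn about z gives the same grasp; the last joint's range is limited). The gripper opens to 85 mm and grips with 20 to 120 N. Pads are 22 mm wide; open, the fingers measure 114 mm over their backs; the gripper's body (76 mm by 85 mm) begins 54 mm behind the grasp point. The pads swing forward as they close: fully open they stand 13 mm farther back than shut.
Start: joints at [72.387, 20.094, 94.641, -0, 65.266, -4.847], TCP at [0.121, 0.536, 0.253] pointing down, gripper open.
Joint ranges: [-157.81, 157.81], [-45, 120.19], [0.68, 151.7], [-89.99, 269.99], [4.06, 180], [-164.3, 164.3]. Speed limits (degrees/s): [127.2, 127.2, 159.86, 180, 180, 180].

## Interface

Orientations are given as [roll, pitch, yaw] about the fixed x, y, z axes, in that order (R = Rz(yaw) Ry(pitch) Rx(roll)).
In Python, from cell import ctrl, eyes gives the robot as it stands.
- The arm moves only by the tool move_arm, never from a script. Its argument "motion" is a list of rows, each an object of numbers: "grip": the opening, from 0 (shut) to 1 (fully open); "dx", "dy", "dz": the shift along the tool's x, y, z in cm; "spin": the turn about the tool's z in rad. In form: [{"grip": .., "dx": .., "dy": .., "dz": .., "spin": ..}, ...]. A call has 1 to 8 rows; each row shifts and turns the commanded pose from where the row before left it, along the tool's axes as they then stand; what a row does not reach is not made up. A row lasts 1/8 s, in which the tool goes at most 62.5 mm and 10.7 degrees, less where a joint would pass 70% of its speed; a pose out of reach is approached as far as the arm can. A call is refused whole if a number of a shift passes 6.25 or a number of a turn 0.188, either way. A call with a gripper value outside its range is refused whole. The fingers move at their own pace and stop on an object; the grip force is fixed at half the most. Time passes only in rows, so rows that do not move let the fingers close. It gives the time, the measured TCP pose, the force and the opening at its end, in the units of the state.
- ctrl.sense(): the state, without advancing time (a new reading comes with each control period).
- eyes.capture(name): name is "scene" or "side" or "wrist"; returns the picture (400x640x3 uint8, red, green, blue); there is no depth.
- eyes.camera_info(name): a dict with "mtx" (3x3 intrinsics, pixels), "R" (3x3) and "t" (3): a world point X has camera coordinates R X + t; the wrist camera has in their place "tool_from_camera" (4x4, takes a point from camera to tool coordinates, whose origin is the TCP and whose axes are the flange's). Camera axes: x right, y down, z forward; pixel columns grow to the right and rows downward; lengths in m; the calibration is good to about 2 mm. A picture is of the moment at which its call begins: read the wrist's pose just before it. camera_info takes no time and is no camera call.
- ctrl.sign_off(): hands the job in, once; it reports no verdict.
The state is a dict: "clock": time; "joint_positions": joint angles; "dq": joint speeds; "joint_torque": joint torques, N m; "position": TCP position; "tool_rot": TCP orientation; "wrist_force": force on the tool from outside, world axes, zero at the start; "torque": the same for the moment, N m; "width": opening from 0.0 (shut) to 1.0 (fully open).
Only numpy, scipy, OpenCV 4.12 (cv2) and the standard library are available. Lean on these libraries where they do the work, as an engineer would, in place of code of your own. Each camera call takes 0.05 s, during which the arm holds its last target.

## Working session

There is one attempt and no reset: what is moved stays moved. The work goes in short steps, Python scripts to look and compute and a tool call to move; the robot and the scene stay as the last step left them, time stands still between calls to the robot, and variables do not carry over. Pictures are saved under pics/ and viewed, and the job is handed in when it is done.

Besides the shell and the picture viewer there is one more tool, called after "Call:" by a JSON object that holds its "method" and its "body". move_arm: Moves the arm, as the interface text tells. Its arguments: {"type":"object","properties":{"motion":{"type":"array"}},"required":["motion"]}

```bash
mkdir -p pics; ls; python3 - <<'E'
from cell import ctrl, eyes
import cv2, numpy as np
s=ctrl.sense(); print(s)
for n in ["scene","side","wrist"]:
    im=eyes.capture(n); cv2.imwrite(f"pics/{n}0.png",im[:,:,::-1]); np.save(f"pics/{n}0.npy",im)
    print(n,eyes.camera_info(n))
E
```

```text
pics
{'clock': 0.0, 'joint_positions': array([ 7.23877785e+01,  2.01252735e+01,  9.46772273e+01,  9.78846383e-04,
        6.52659960e+01, -4.84591922e+00]), 'dq': array([-0.0188004 , -0.04476278,  0.00743166, -0.03672675,  0.0372989 ,
       -0.00109837]), 'joint_torque': array([-1.51721822e-03, -5.06086278e+01, -2.91408706e+01, -1.95640005e-04,
        4.45868485e-03, -2.24057521e-05]), 'position': array([0.12140158, 0.5361175 , 0.25274762]), 'tool_rot': array([-1.79931823e+02, -6.67174437e-03,  1.67233284e+02]), 'wrist_force': array([-0.4227334 , -0.86410461,  0.47924776]), 'torque': array([ 0.0461553 ,  0.00274239, -0.02796547]), 'width': 0.9997001380089062}
scene {'mtx': array([[433.26263006,   0.        , 314.42200281],
       [  0.        , 433.26263006, 203.8704509 ],
       [  0.        ,   0.        ,   1.        ]]), 'R': array([[ 0.70966968,  0.70446919, -0.00959719],
       [ 0.47603377, -0.48950113, -0.73060282],
       [-0.51938501,  0.51391809, -0.68273524]]), 't': array([-0.42512819, -0.14502673,  1.38867449])}
side {'mtx': array([[408.57282351,   0.        , 323.30348816],
       [  0.        , 408.57282351, 196.94628536],
       [  0.        ,   0.        ,   1.        ]]), 'R': array([[ 0.87577015, -0.4823231 , -0.01977574],
       [-0.35363098, -0.61313623, -0.70640576],
       [ 0.32859059,  0.62564239, -0.70753079]]), 't': array([-0.46307902,  0.32176857,  0.71328563])}
wrist {'mtx': array([[327.83979535,   0.        , 322.03798432],
       [  0.        , 327.83979535, 197.28532544],
       [  0.        ,   0.        ,   1.        ]]), 'tool_from_camera': array([[-3.13134555e-05, -9.62662753e-01, -2.70703571e-01,
         6.83013470e-02],
       [ 9.99999995e-01, -5.46797247e-05,  7.87750190e-05,
         4.59388353e-04],
       [-9.06357734e-05, -2.70703567e-01,  9.62662750e-01,
        -1.20536572e-01],
       [ 0.00000000e+00,  0.00000000e+00,  0.00000000e+00,
         1.00000000e+00]])}
```

View pics/scene0.png

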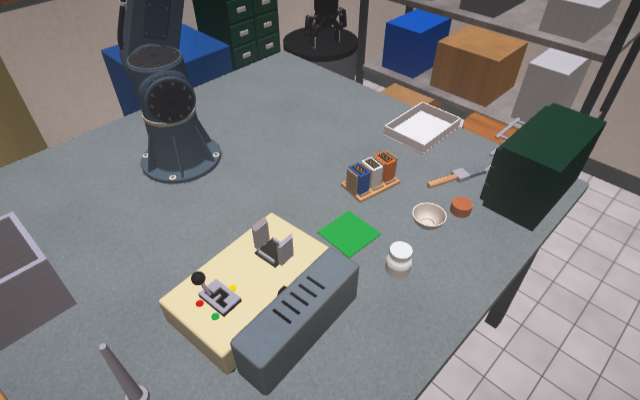

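View pics/side0.png

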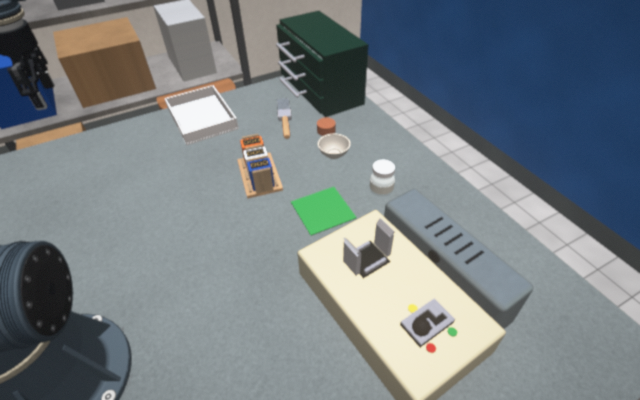

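View pics/wrist0.png

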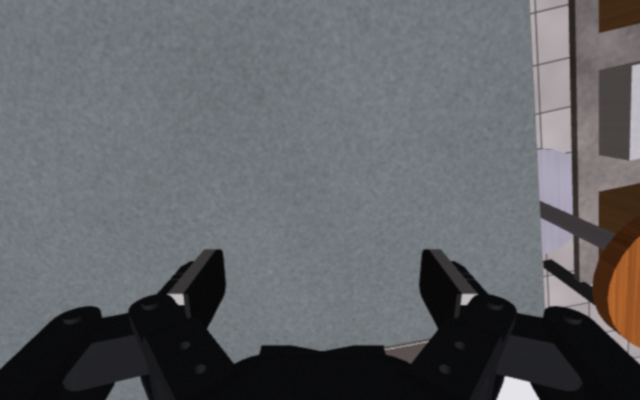

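The scene view shows the rack around (371,178) with blue nearest the mat, then white, then orange. The mat is at (349,233), the bay at (274,248), the gate at (219,297) and the knob at (198,278). The side view shows the same layout. The wrist view shows only empty table.

```bash
cat > h.py <<'E'
import numpy as np, cv2
from cell import ctrl, eyes
from scipy.spatial.transform import Rotation as Rn
def cam(n,s=None):
    c=eyes.camera_info(n); K=np.array(c['mtx'])
    if n!='wrist': R=np.array(c['R']); t=np.array(c['t']); return K,R,t
    T=np.array(c['tool_from_camera']); Rw=Rn.from_euler('xyz',s['tool_rot'],degrees=True).as_matrix()
    Rc=Rw@T[:3,:3]; o=Rw@T[:3,3]+s['position']
    return K,Rc.T,-Rc.T@o
def ray(c,uv):
    K,R,t=c; d=R.T@np.linalg.inv(K)@np.array([uv[0],uv[1],1.]); return -R.T@t,d
def onz(c,uv,z):
    o,d=ray(c,uv); return o+d*(z-o[2])/d[2]
def proj(c,X):
    K,R,t=c; p=K@(R@np.array(X)+t); return p[:2]/p[2]
def two(c1,u1,c2,u2):
    o1,d1=ray(c1,u1);o2,d2=ray(c2,u2)
    A=np.array([d1,-d2]).T; x=np.linalg.lstsq(A,o2-o1,rcond=None)[0]
    p,q=o1+x[0]*d1,o2+x[1]*d2; return (p+q)/2,np.linalg.norm(p-q)
def hsvmask(im,lo,hi):
    return cv2.inRange(cv2.cvtColor(im,cv2.COLOR_RGB2HSV),np.array(lo),np.array(hi))
def snap(n,name,crop=None,f=1):
    s=ctrl.sense(); im=eyes.capture(n); np.save(f'pics/{name}.npy',im)
    v=im if crop is None else im[crop[1]:crop[3],crop[0]:crop[2]]
    cv2.imwrite(f'pics/{name}.png',cv2.resize(v,None,fx=f,fy=f,interpolation=cv2.INTER_CUBIC)[:,:,::-1]); return s,im
E
python3 - <<'E'
from h import *
for n,cr in (('scene',(150,140,410,335)),('side',(225,125,545,365))):
    im=np.load(f'pics/{n}0.npy'); c=cam(n)
    v=im[cr[1]:cr[3],cr[0]:cr[2]]; f=min(800/v.shape[1],600/v.shape[0]); f=int(f*2)/2
    cv2.imwrite(f'pics/{n}z.png',cv2.resize(v,None,fx=f,fy=f,interpolation=cv2.INTER_CUBIC)[:,:,::-1]); print(n,cr,f)
    m=hsvmask(im,(50,120,80),(75,255,255)); cs,_=cv2.findContours(m,0,1)
    for k in cs:
        a=cv2.contourArea(k)
        if a>15:
            (cx,cy)=k[:,0].mean(0); z=.003 if a>400 else .0905
            print('green',a,cx,cy,onz(c,(cx,cy),z)[:2])
            if a>400:
                q=cv2.boxPoints(cv2.minAreaRect(k)); h=cv2.approxPolyDP(k,6,True)[:,0]; print([onz(c,p,.003)[:2].round(4).tolist() for p in h], h.tolist())
    for nm,lo,hi in (('red',(0,200,120),(4,255,255)),('yel',(24,200,150),(33,255,255))):
        m=hsvmask(im,lo,hi); cs,_=cv2.findContours(m,0,1)
        for k in cs:
            if cv2.contourArea(k)>8: cx,cy=k[:,0].mean(0); print(nm,cv2.contourArea(k),cx,cy,onz(c,(cx,cy),.0905)[:2])
E
```

```text
scene (150, 140, 410, 335) 3.0
green 28.0 215.0 316.05555555555554 [ 0.61152665 -0.29132443]
green 1450.5 348.752 233.072 [0.60072941 0.12653265]
[[0.5438, 0.1878], [0.5401, 0.0728], [0.6549, 0.07], [0.6593, 0.184]] [[348, 211], [318, 232], [350, 256], [380, 233]]
red 21.0 199.375 303.0 [ 0.56361273 -0.29560961]
yel 15.5 232.69230769230768 287.53846153846155 [ 0.58150851 -0.22461506]
side (225, 125, 545, 365) 2.5
green 23.0 451.9375 331.4375 [ 0.61098276 -0.29060191]
green 1629.0 322.36986301369865 210.34246575342465 [0.59528304 0.12531842]
[[0.6583, 0.1787], [0.5439, 0.1873], [0.5366, 0.0772], [0.6499, 0.069]] [[334, 188], [292, 202], [310, 233], [354, 217]]
```

View pics/scenez.png

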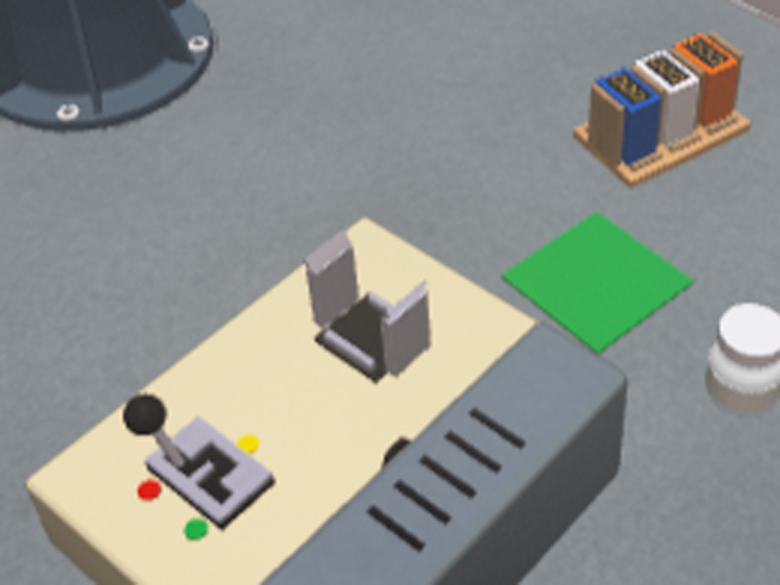

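View pics/sidez.png

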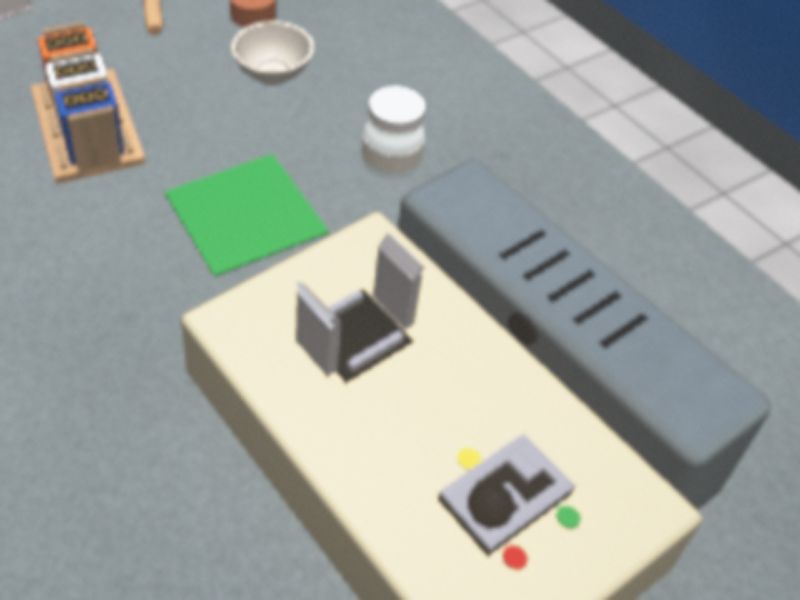

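```bash
python3 - <<'E'
from h import *
a,b=cam('scene'),cam('side')
S=lambda u,v:(150+u/3,140+v/3); D=lambda u,v:(225+u/2.5,125+v/2.5)
for nm,s,d in (('blue',S(628,87),D(87,98)),('white',S(667,68),D(77,67)),('orange',S(708,48),D(68,40))):
    print(nm,onz(a,s,.08),onz(b,d,.08),two(a,s,b,d))
for nm,s,d,z in (('red',S(149,490),D(515,557),.0905),('yel',S(248,444),D(469,459),.0905),('grn',S(196,529),D(568,517),.0905),('bay',S(372,338),D(357,330),.094),('cornerL',S(365,218),D(184,318),.09),('cornerFL',S(540,320),D(378,213),.09),('knob',S(145,413),D(491,503),.14)):
    print(nm,onz(a,s,z),onz(b,d,z),two(a,s,b,d))
E
```

```text
blue [0.50472299 0.27460482 0.08      ] [0.50406025 0.27160494 0.08      ] (array([0.50456717, 0.27427672, 0.07896621]), np.float64(0.0019379641921853385))
white [0.51247512 0.32235322 0.08      ] [0.51384506 0.32125363 0.08      ] (array([0.51354992, 0.32064219, 0.08103336]), np.float64(0.0008404176626685575))
orange [0.52088718 0.37435561 0.08      ] [0.52267398 0.36753052 0.08      ] (array([0.52286485, 0.37032384, 0.08062891]), np.float64(0.004415591372935547))
red [ 0.56471112 -0.29565063  0.0905    ] [ 0.56350203 -0.29558815  0.0905    ] (array([ 0.56396095, -0.29533945,  0.08944909]), np.float64(8.679566540472919e-05))
yel [ 0.58241361 -0.22537298  0.0905    ] [ 0.5807873  -0.22589249  0.0905    ] (array([ 0.58148951, -0.22509972,  0.08905836]), np.float64(0.0004305998146170745))
grn [ 0.6125206  -0.29123441  0.0905    ] [ 0.61092881 -0.29129481  0.0905    ] (array([ 0.6116398 , -0.29088893,  0.08912334]), np.float64(2.2566299564005014e-05))
bay [ 0.57398185 -0.10242352  0.094     ] [ 0.57249195 -0.09899436  0.094     ] (array([ 0.57268672, -0.10019767,  0.09302342]), np.float64(0.0030728504110345673))
cornerL [ 0.46943338 -0.01862356  0.09      ] [ 0.46474539 -0.02100856  0.09      ] (array([ 0.46610989, -0.01676957,  0.08547366]), np.float64(0.0016497025877317381))
cornerFL [0.64939925 0.00105885 0.09      ] [ 0.65661673 -0.0032831   0.09      ] (array([ 0.65369524, -0.00516519,  0.0959018 ]), np.float64(0.004014481641509777))
knob [ 0.54676094 -0.27539614  0.14      ] [ 0.55089814 -0.27559455  0.14      ] (array([ 0.54939852, -0.27655496,  0.14332409]), np.float64(0.0003064993036280554))
```

Call:
{"method": "move_arm", "body": {"motion": [{"grip":1,"dx":0,"dy":0,"dz":0,"spin":0.186},{"grip":1,"dx":0,"dy":0,"dz":0,"spin":0.186},{"grip":1,"dx":0,"dy":0,"dz":0,"spin":0.186},{"grip":1,"dx":0,"dy":0,"dz":0,"spin":0.186},{"grip":1,"dx":0,"dy":0,"dz":0,"spin":0.186},{"grip":1,"dx":0,"dy":0,"dz":0,"spin":0.186},{"grip":1,"dx":0,"dy":0,"dz":0,"spin":0.186},{"grip":1,"dx":0,"dy":0,"dz":0,"spin":0.186}]}}

```text
clock: 1.15
position: [0.1214, 0.5363, 0.253]
tool_rot: [-180.0, 0.0, 81.6]
wrist_force: [0.1, -0.3, -0.1]
width: 1.0
```

```bash
cat >> h.py <<'E'
def go(x,y,z,yaw,s=None):
    "tool-axis shifts (cm) and spin (rad) from the measured pose"
    s=s or ctrl.sense(); Rw=Rn.from_euler('xyz',s['tool_rot'],degrees=True).as_matrix()
    d=Rw.T@(np.array([x,y,z])-s['position'])*100
    sp=-np.radians((yaw-s['tool_rot'][2]+180)%360-180)
    print('t %.2f'%s['clock'],'pos',s['position'].round(4),'rot',s['tool_rot'].round(2),'F',s['wrist_force'].round(1),'w',round(s['width'],3),'| shift cm',d.round(2),'spin',round(sp,3))
E
python3 -c "
from h import *
go(.505,.274,.25,79.2)"
```

```text
t 1.15 pos [0.1214 0.5363 0.253 ] rot [-1.7999e+02  3.0000e-02  8.1630e+01] F [ 0.1 -0.3 -0.1] w 1.0 | shift cm [-20.36  41.77   0.31] spin 0.042
```

Call:
{"method": "move_arm", "body": {"motion": [{"grip":1,"dx":-2.5,"dy":5.2,"dz":0,"spin":0},{"grip":1,"dx":-2.5,"dy":5.2,"dz":0,"spin":0},{"grip":1,"dx":-2.5,"dy":5.2,"dz":0,"spin":0},{"grip":1,"dx":-2.5,"dy":5.2,"dz":0,"spin":0},{"grip":1,"dx":-2.5,"dy":5.2,"dz":0,"spin":0},{"grip":1,"dx":-2.5,"dy":5.2,"dz":0,"spin":0},{"grip":1,"dx":-2.5,"dy":5.2,"dz":0,"spin":0},{"grip":1,"dx":0,"dy":0,"dz":0,"spin":0.04}]}}

```text
clock: 2.15
position: [0.46, 0.31, 0.2529]
tool_rot: [180.0, 0.0, 79.4]
wrist_force: [-0.6, -0.5, -0.7]
width: 1.001
```

```bash
python3 -c "
from h import *
s,im=snap('wrist','w1')
go(.505,.274,.20,79.2,s)"
```

```text
t 2.15 pos [0.46   0.31   0.2529] rot [1.800e+02 3.000e-02 7.941e+01] F [-0.6 -0.5 -0.7] w 1.001 | shift cm [-2.71  5.08  5.29] spin 0.004
```

View pics/w1.png

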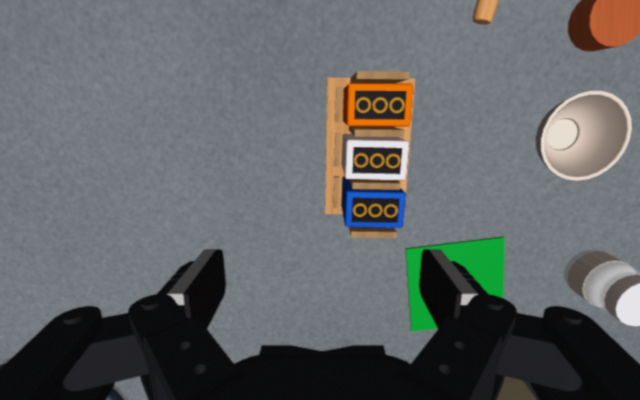

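The wrist view shows blue at (375,210), white at (377,160), orange at (380,104), and the mat at (457,283).

```bash
python3 - <<'E'
from h import *
s=ctrl.sense(); im=np.load('pics/w1.npy'); c=cam('wrist',s)
g=cv2.cvtColor(im,cv2.COLOR_RGB2GRAY)
P=[]
for nm,(u,v) in (('blue',(375,210)),('white',(377,160)),('orange',(380,104))):
    # dark top + brass rings : inside of coloured rim
    w=im[v-22:v+22,u-34:u+34].astype(int); hsv=cv2.cvtColor(w.astype(np.uint8),cv2.COLOR_RGB2HSV)
    dark=(hsv[...,2]<75).astype(np.uint8)
    dark=cv2.morphologyEx(dark,cv2.MORPH_CLOSE,np.ones((5,5)))
    n,l,st,ct=cv2.connectedComponentsWithStats(dark); k=l[22,34]
    cs,_=cv2.findContours((l==k).astype(np.uint8),0,1); r=cv2.minAreaRect(max(cs,key=cv2.contourArea))
    ctr=np.array(r[0])+(u-34,v-22); p=onz(c,ctr,.08); P.append(p); print(nm,r,ctr,p.round(4))
d=P[2]-P[0]; print(np.degrees(np.arctan2(d[1],d[0]))-90,np.linalg.norm(d))
m=hsvmask(im,(50,120,80),(75,255,255));m[:, :400]=0
cs,_=cv2.findContours(m,0,1);h=cv2.approxPolyDP(max(cs,key=cv2.contourArea),6,True)[:,0]
print([(p.tolist(),onz(c,p,.003)[:2].round(4).tolist()) for p in h])
E
```

```text
blue ((33.99376678466797, 21.736679077148438), (45.589473724365234, 22.62374496459961), 1.5074357986450195) [374.99376678 209.73667908] [0.5031 0.2765 0.08  ]
white ((33.5, 22.0), (24.0, 47.0), 90.0) [376.5 160. ] [0.5111 0.3229 0.08  ]
orange ((33.5246696472168, 22.488405227661133), (48.6684455871582, 26.162946701049805), 1.3971810340881348) [379.52466965 104.48840523] [0.5204 0.3701 0.08  ]
-10.499043631440898 0.09513594626504718
[([503, 237], [0.6591, 0.1865]), ([406, 249], [0.5415, 0.1925]), ([412, 331], [0.5355, 0.0734]), ([437, 328], [0.5685, 0.0719]), ([419, 292], [0.5508, 0.13]), ([422, 251], [0.5605, 0.1862]), ([440, 249], [0.5825, 0.1848]), ([487, 293], [0.6361, 0.1125]), ([502, 297], [0.6547, 0.1031])]
```

```bash
python3 -c "
from h import *
go(.5035,.276,.11,79.5)"
```

```text
t 2.20 pos [0.4587 0.311  0.2528] rot [-1.7997e+02  3.0000e-02  7.9340e+01] F [-0.3  0.3 -0.9] w 1.002 | shift cm [-2.6   5.06 14.28] spin -0.003
```

Call:
{"method": "move_arm", "body": {"motion": [{"grip":1,"dx":-1.3,"dy":2.5,"dz":2,"spin":0},{"grip":1,"dx":-1.3,"dy":2.5,"dz":3,"spin":0},{"grip":1,"dx":0,"dy":0,"dz":5,"spin":0},{"grip":1,"dx":0,"dy":0,"dz":1,"spin":0},{"grip":1,"dx":0,"dy":0,"dz":0,"spin":0}]}}

```text
clock: 2.82
position: [0.5019, 0.2782, 0.1438]
tool_rot: [-180.0, 0.0, 79.7]
wrist_force: [0.5, -0.0, 0.9]
width: 1.004
```

```bash
python3 -c "
from h import *
s,im=snap('wrist','w2')
go(.5035,.276,.055,79.5,s); c=cam('wrist',s); print(proj(c,(.5035,.276,.08)))"
```

```text
t 2.83 pos [0.5019 0.2782 0.1438] rot [-1.7998e+02  1.0000e-02  7.9740e+01] F [ 0.5 -0.   0.9] w 1.004 | shift cm [-0.19  0.2   8.88] spin 0.004
[324.86675013 227.95879104]
```

View pics/w2.png

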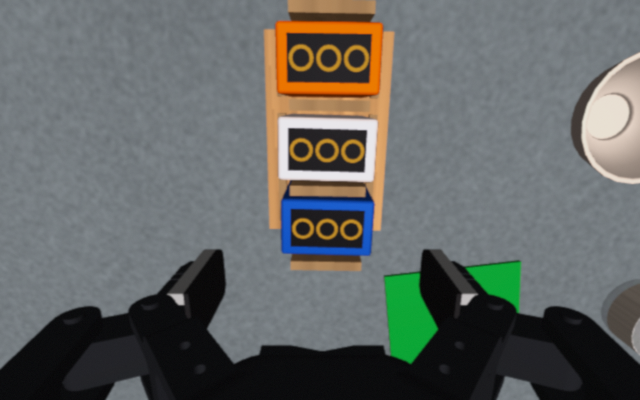

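Blue is centred at (327,229), within about 2 px of where it was predicted. I'm descending to grasp it.

Call:
{"method": "move_arm", "body": {"motion": [{"grip":1,"dx":-0.1,"dy":0.2,"dz":3,"spin":0},{"grip":1,"dx":0,"dy":0,"dz":3,"spin":0},{"grip":1,"dx":0,"dy":0,"dz":2.8,"spin":0},{"grip":1,"dx":0,"dy":0,"dz":0,"spin":0},{"grip":0,"dx":0,"dy":0,"dz":0,"spin":0},{"grip":0,"dx":0,"dy":0,"dz":0,"spin":0},{"grip":0,"dx":0,"dy":0,"dz":0,"spin":0},{"grip":0,"dx":0,"dy":0,"dz":0,"spin":0}]}}

```text
clock: 3.88
position: [0.5048, 0.277, 0.0574]
tool_rot: [179.9, -0.1, 79.7]
wrist_force: [-1.9, -0.2, 8.4]
width: 0.646
```

```bash
python3 -c "
from h import *
go(.5035,.276,.18,79.5)"
```

```text
t 3.88 pos [0.5048 0.277  0.0574] rot [ 1.7986e+02 -1.0000e-01  7.9690e+01] F [-1.9 -0.2  8.4] w 0.646 | shift cm [ -0.1   -0.08 -12.26] spin 0.003
```

Call:
{"method": "move_arm", "body": {"motion": [{"grip":0,"dx":0,"dy":0,"dz":-1,"spin":0},{"grip":0,"dx":0,"dy":0,"dz":-3,"spin":0},{"grip":0,"dx":0,"dy":0,"dz":-4,"spin":0},{"grip":0,"dx":0,"dy":0,"dz":-4,"spin":0},{"grip":0,"dx":0,"dy":0,"dz":0,"spin":0}]}}

```text
clock: 4.5
position: [0.5051, 0.277, 0.179]
tool_rot: [179.7, -0.2, 79.7]
wrist_force: [-0.4, 0.0, -3.1]
width: 0.65
```

```bash
python3 -c "
from h import *
s,im=snap('wrist','w3')
go(.597,.128,.165,95.3,s)"
```

```text
t 4.50 pos [0.5051 0.277  0.179 ] rot [179.71  -0.19  79.69] F [-0.4  0.  -3.1] w 0.65 | shift cm [-13.02  11.7    1.41] spin -0.272
```

View pics/w3.png

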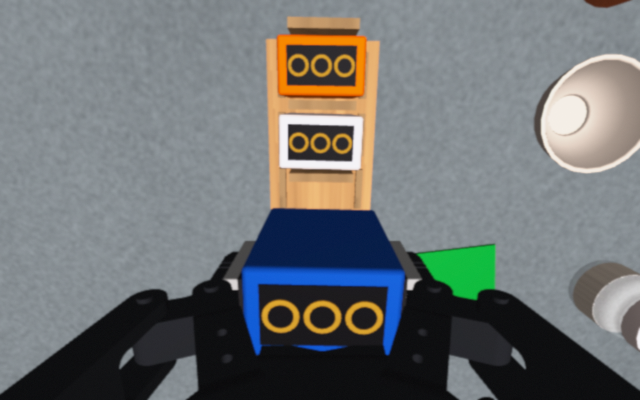

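Blue (317,290) is held and the other two cassettes haven't moved. I'm carrying it to the mat.

Call:
{"method": "move_arm", "body": {"motion": [{"grip":0,"dx":-2.6,"dy":2.3,"dz":0,"spin":0},{"grip":0,"dx":-2.6,"dy":2.3,"dz":0,"spin":0},{"grip":0,"dx":-2.6,"dy":2.4,"dz":0,"spin":0},{"grip":0,"dx":-2.6,"dy":2.4,"dz":0,"spin":0},{"grip":0,"dx":-2.6,"dy":2.3,"dz":0,"spin":0},{"grip":0,"dx":0,"dy":0,"dz":3,"spin":-0.136},{"grip":0,"dx":0,"dy":0,"dz":3,"spin":-0.136},{"grip":0,"dx":0,"dy":0,"dz":0,"spin":0}]}}

```text
clock: 5.55
position: [0.5937, 0.1273, 0.1122]
tool_rot: [-179.6, 0.0, 95.2]
wrist_force: [0.0, -0.2, -2.4]
width: 0.646
```

```bash
python3 -c "
from h import *
go(.597,.128,.052,95.3)"
```

```text
t 5.55 pos [0.5937 0.1273 0.1122] rot [-1.7962e+02  2.0000e-02  9.5210e+01] F [ 0.  -0.2 -2.4] w 0.646 | shift cm [0.05 0.38 6.02] spin -0.002
```

Call:
{"method": "move_arm", "body": {"motion": [{"grip":0,"dx":0,"dy":0.3,"dz":2,"spin":0},{"grip":0,"dx":0,"dy":0,"dz":2,"spin":0},{"grip":0,"dx":0,"dy":0,"dz":1.4,"spin":0},{"grip":0,"dx":0,"dy":0,"dz":0.4,"spin":0},{"grip":0,"dx":0,"dy":0,"dz":0.2,"spin":0},{"grip":0,"dx":0,"dy":0,"dz":0,"spin":0}]}}

```text
clock: 6.3
position: [0.5989, 0.1279, 0.0557]
tool_rot: [180.0, -0.0, 95.3]
wrist_force: [-0.3, 0.8, -3.5]
width: 0.652
```

Call:
{"method": "move_arm", "body": {"motion": [{"grip":0,"dx":0,"dy":0,"dz":0.15,"spin":0},{"grip":0,"dx":0,"dy":0,"dz":0.15,"spin":0},{"grip":0,"dx":0,"dy":0,"dz":0,"spin":0}]}}

```text
clock: 6.68
position: [0.5986, 0.1279, 0.0523]
tool_rot: [-180.0, 0.0, 95.3]
wrist_force: [-0.5, 0.2, -3.8]
width: 0.648
```

Call:
{"method": "move_arm", "body": {"motion": [{"grip":0,"dx":0,"dy":0,"dz":0.1,"spin":0},{"grip":0,"dx":0,"dy":0,"dz":0.1,"spin":0},{"grip":0,"dx":0,"dy":0,"dz":0,"spin":0}]}}

```text
clock: 7.05
position: [0.5987, 0.1279, 0.0505]
tool_rot: [180.0, 0.0, 95.3]
wrist_force: [-0.7, -1.3, 1.1]
width: 0.652
```

The force rising from -3.8 to 1.1 N shows contact with the mat. I'm releasing it, raising and spinning 90°.

Call:
{"method": "move_arm", "body": {"motion": [{"grip":1,"dx":0,"dy":0,"dz":0,"spin":0},{"grip":1,"dx":0,"dy":0,"dz":0,"spin":0},{"grip":1,"dx":0,"dy":0,"dz":0,"spin":0},{"grip":1,"dx":0,"dy":0,"dz":0,"spin":0},{"grip":1,"dx":0,"dy":0,"dz":-2,"spin":0},{"grip":1,"dx":0,"dy":0,"dz":-4,"spin":0},{"grip":1,"dx":0,"dy":0,"dz":-4,"spin":0},{"grip":1,"dx":0,"dy":0,"dz":-2,"spin":0}]}}

```text
clock: 8.05
position: [0.5995, 0.128, 0.1742]
tool_rot: [179.8, -0.0, 95.3]
wrist_force: [-0.5, 0.5, 0.2]
width: 1.003
```

Call:
{"method": "move_arm", "body": {"motion": [{"grip":1,"dx":0,"dy":0,"dz":0,"spin":0.174},{"grip":1,"dx":0,"dy":0,"dz":0,"spin":0.174},{"grip":1,"dx":0,"dy":0,"dz":0,"spin":0.174},{"grip":1,"dx":0,"dy":0,"dz":0,"spin":0.174},{"grip":1,"dx":0,"dy":0,"dz":0,"spin":0.174},{"grip":1,"dx":0,"dy":0,"dz":0,"spin":0.174},{"grip":1,"dx":0,"dy":0,"dz":0,"spin":0.174},{"grip":1,"dx":0,"dy":0,"dz":0,"spin":0.174}]}}

```text
clock: 9.05
position: [0.5988, 0.1279, 0.1718]
tool_rot: [180.0, -0.1, 15.2]
wrist_force: [-0.4, 0.0, 1.3]
width: 0.997
```

Call:
{"method": "move_arm", "body": {"motion": [{"grip":1,"dx":0,"dy":0,"dz":0,"spin":0.174},{"grip":1,"dx":0,"dy":0,"dz":0,"spin":0}]}}

```text
clock: 9.3
position: [0.5988, 0.1279, 0.1715]
tool_rot: [-180.0, -0.1, 5.6]
wrist_force: [0.1, 0.1, 0.5]
width: 0.995
```

```bash
python3 -c "
from h import *
s,im=snap('wrist','w4')
go(.5987,.1279,.055,5.5,s); c=cam('wrist',s); print(proj(c,(.5987,.128,.073)))"
```

```text
t 9.30 pos [0.5988 0.1279 0.1715] rot [-1.80e+02 -7.00e-02  5.62e+00] F [0.1 0.1 0.5] w 0.995 | shift cm [-0.03 -0.   11.65] spin 0.002
[322.41628735 207.7606327 ]
```

View pics/w4.png

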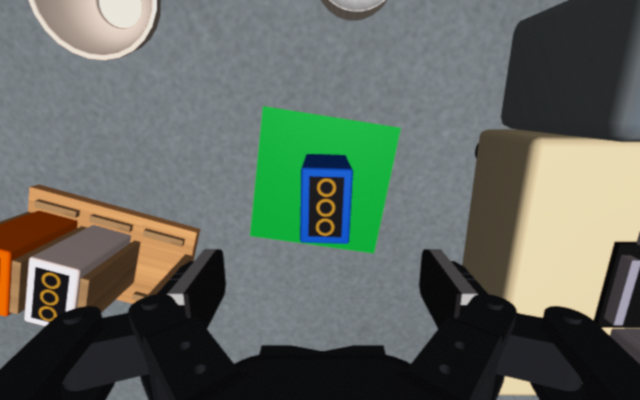

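```bash
python3 - <<'E'
from h import *
s=ctrl.sense(); im=np.load('pics/w4.npy'); c=cam('wrist',s)
w=im[160:250,290:365]; hsv=cv2.cvtColor(w,cv2.COLOR_RGB2HSV)
m=((hsv[...,2]<75)).astype(np.uint8)
r=cv2.inRange(hsv,np.array((12,90,90)),np.array((28,255,255)))
n,l,st,ct=cv2.connectedComponentsWithStats(r); 
p=[ct[i]+(290,160) for i in range(1,n) if st[i,4]>20]; p.sort(key=lambda a:a[1]); print(p,st[1:])
X=[onz(c,q,.073) for q in p]; print(np.round(X,4)); d=X[0]-X[-1]; print('yaw',np.degrees(np.arctan2(d[1],d[0])),np.mean(X,0))
E
```

```text
[array([325.70646766, 197.07711443]), array([324.6284153 , 226.63934426])] [[ 26  18  21  39 402]
 [ 25  58  20  18 183]]
[[0.6067 0.1265 0.073 ]
 [0.5849 0.125  0.073 ]]
yaw 3.924378789011842 [0.59579549 0.12576636 0.073     ]
```

Blue stands upright at (326,204), aligned with the jaws and about 2 mm off in y. I'm descending to take its broad sides.

Call:
{"method": "move_arm", "body": {"motion": [{"grip":1,"dx":0.1,"dy":0.2,"dz":4,"spin":0.01},{"grip":1,"dx":0,"dy":0,"dz":4,"spin":0},{"grip":1,"dx":0,"dy":0,"dz":4,"spin":0},{"grip":1,"dx":0,"dy":0,"dz":0.3,"spin":0},{"grip":0,"dx":0,"dy":0,"dz":0,"spin":0},{"grip":0,"dx":0,"dy":0,"dz":0,"spin":0},{"grip":0,"dx":0,"dy":0,"dz":0,"spin":0},{"grip":0,"dx":0,"dy":0,"dz":0,"spin":0}]}}

```text
clock: 10.35
position: [0.6006, 0.1261, 0.0489]
tool_rot: [-180.0, -0.1, 5.0]
wrist_force: [-1.7, 0.1, 7.7]
width: 0.416
```

Call:
{"method": "move_arm", "body": {"motion": [{"grip":0,"dx":0,"dy":0,"dz":0,"spin":0},{"grip":0,"dx":0,"dy":0,"dz":0,"spin":0}]}}

```text
clock: 10.6
position: [0.6006, 0.1261, 0.0489]
tool_rot: [-180.0, -0.1, 5.0]
wrist_force: [-1.3, -1.2, 7.7]
width: 0.415
```

Call:
{"method": "move_arm", "body": {"motion": [{"grip":0,"dx":0,"dy":0,"dz":-1,"spin":0},{"grip":0,"dx":0,"dy":0,"dz":-4,"spin":0},{"grip":0,"dx":0,"dy":0,"dz":-5,"spin":0},{"grip":0,"dx":0,"dy":0,"dz":-5,"spin":0},{"grip":0,"dx":0,"dy":0,"dz":-5,"spin":0},{"grip":0,"dx":0,"dy":3,"dz":0,"spin":0},{"grip":0,"dx":0,"dy":5,"dz":0,"spin":0},{"grip":0,"dx":0,"dy":0,"dz":0,"spin":0}]}}

```text
clock: 11.6
position: [0.6067, 0.0436, 0.2479]
tool_rot: [180.0, -0.0, 4.8]
wrist_force: [-0.4, -0.1, -2.5]
width: 0.414
```

```bash
python3 -c "
from h import *
s,im=snap('wrist','w5')
np.save('pics/w5s.npy',s,allow_pickle=True)
go(.573,-.1,.25,5.3,s)"
```

```text
t 11.60 pos [0.6067 0.0436 0.2479] rot [179.97  -0.     4.81] F [-0.4 -0.1 -2.5] w 0.414 | shift cm [-4.56 14.02 -0.2 ] spin -0.009
```

View pics/w5.png

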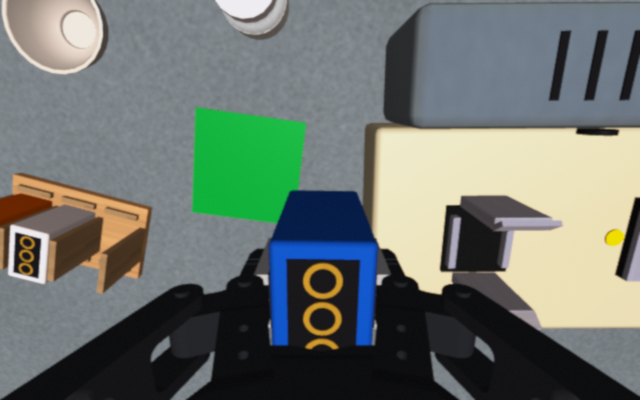

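```bash
python3 - <<'E'
from h import *
im=np.load('pics/w5.npy'); v=im[180:340,420:640]; cv2.imwrite('pics/w5z.png',cv2.resize(v,None,fx=3.5,fy=3.5,interpolation=cv2.INTER_CUBIC)[:,:,::-1])
for n,cr in (('scene',(245,205,305,270)),('side',(335,205,405,285))):
    im=np.load(f'pics/{n}0.npy'); v=im[cr[1]:cr[3],cr[0]:cr[2]]; cv2.imwrite(f'pics/{n}b.png',cv2.resize(v,None,fx=7,fy=7,interpolation=cv2.INTER_CUBIC)[:,:,::-1])
E
```

```text
(no output)
```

View pics/w5z.png

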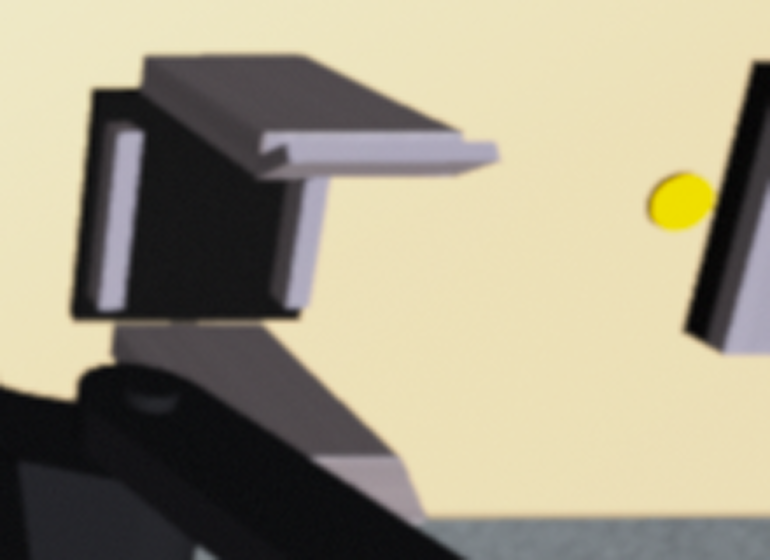

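View pics/sceneb.png

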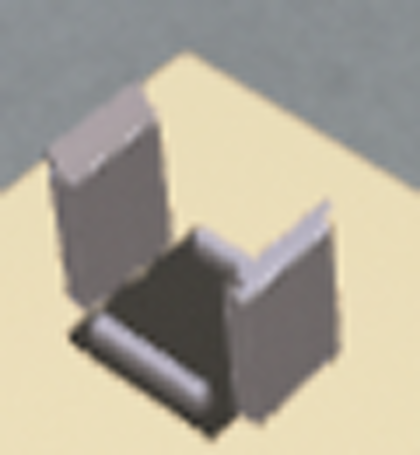

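View pics/sideb.png

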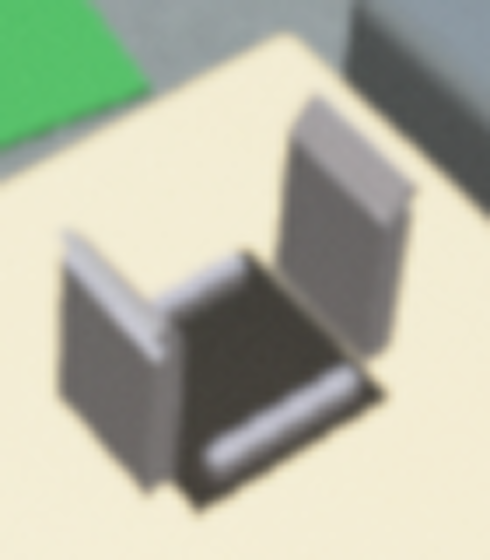

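```bash
python3 - <<'E'
from h import *
s=np.load('pics/w5s.npy',allow_pickle=True).item(); c=cam('wrist',s)
W=lambda u,v:(420+u/3.5,180+v/3.5)
f=lambda u,v,z:onz(c,W(u,v),z)
pts=dict(Lon=(98,310),Lin=(124,310),Lof=(117,128),Lif=(143,130),Rin=(285,307),Ron=(304,307),Rof=(328,178))
P={k:f(*v,.102) for k,v in pts.items()}
for k in P: print(k,P[k][:2].round(4))
d=P['Lof']-P['Lon']; print('lip yaw',np.degrees(np.arctan2(d[1],d[0])),np.linalg.norm(d),'sep',np.linalg.norm(P['Ron']-P['Lon']),np.linalg.norm(P['Rin']-P['Lin']))
print('centre',(P['Lof']+P['Lon'])/2+(P['Ron']-P['Lon'])/2)
for z in(.094,): 
  F=[f(72,318,z),f(300,318,z),f(93,90,z)]; print('plate',np.round(F,4),(F[1]+F[2])/2, np.linalg.norm(F[1]-F[0]),np.linalg.norm(F[2]-F[0]))
y=f(681,201,.0905); print('yellow',y)
# cheek tops z=.164: far cheek outer top
print('far cheek top inner', f(255,180,.164),f(460,175,.164)); print('far outer', f(265,133,.164),f(462,133,.164)); print('base far', f(143,88,.09),f(303,55,.09))
print('near cheek base', f(118,325,.09),f(265,325,.09))
# edges of housing: far/near by colour
# fixed cams
a,b=cam('scene'),cam('side')
S=lambda u,v:(245+u/7,205+v/7); D=lambda u,v:(335+u/7,205+v/7)
# plate corners: scene near-right(-y) side: (70,335) near, (212,440) far;  far(+y): (195,225) near-left
print('scene',[onz(a,S(*q),.094)[:2].round(4) for q in((70,335),(212,440))], 'side',[onz(b,D(*q),.094)[:2].round(4) for q in((200,510),(385,395))],[onz(b,D(*q),.094)[:2].round(4) for q in((245,250),)])
# lips scene: -y lip axis ends
print('sc lip-',[onz(a,S(*q),.102)[:2].round(4) for q in((100,318),(205,390))],'side lip-',[onz(b,D(*q),.102)[:2].round(4) for q in((212,452),(350,375))])
E
```

```text
Lon [ 0.5439 -0.0751]
Lin [ 0.5444 -0.0817]
Lof [ 0.5931 -0.0705]
Lif [ 0.5931 -0.0769]
Rin [ 0.5487 -0.1228]
Ron [ 0.5491 -0.1276]
Rof [ 0.5845 -0.1252]
lip yaw 5.354494577807278 0.049389577634636285 sep 0.05281851382465667 0.0412594269986183
centre [ 0.5711046  -0.09904719  0.102     ]
plate [[ 0.537  -0.0724  0.094 ]
 [ 0.5421 -0.1327  0.094 ]
 [ 0.6    -0.0662  0.094 ]] [ 0.57105181 -0.09941056  0.094     ] 0.060480744592570586 0.06326848832634956
yellow [ 0.58196084 -0.22604305  0.0905    ]
far cheek top inner [ 0.60407054 -0.07071958  0.164     ] [ 0.60833884 -0.10940846  0.164     ]
far outer [ 0.61356043 -0.07047244  0.164     ] [ 0.61666588 -0.10747942  0.164     ]
base far [ 0.60049442 -0.08040063  0.09      ] [ 0.61243941 -0.11883142  0.09      ]
near cheek base [ 0.53399783 -0.08690849  0.09      ] [ 0.53730854 -0.12640527  0.09      ]
scene [array([ 0.5438, -0.1327]), array([ 0.6085, -0.1291])] side [array([ 0.5403, -0.1342]), array([ 0.6029, -0.1281])] [array([ 0.5978, -0.0682])]
sc lip- [array([ 0.5511, -0.1252]), array([ 0.5973, -0.1213])] side lip- [array([ 0.5494, -0.1251]), array([ 0.5946, -0.1226])]
```

```bash
python3 - <<'E'
from h import *
s=np.load('pics/w5s.npy',allow_pickle=True).item(); c=cam('wrist',s)
im=np.load('pics/w5.npy'); w=im[255:345,285:365]; cv2.imwrite('pics/w5r.png',cv2.resize(w,None,fx=6,fy=6,interpolation=cv2.INTER_CUBIC)[:,:,::-1])
r=cv2.inRange(cv2.cvtColor(w,cv2.COLOR_RGB2HSV),np.array((12,90,90)),np.array((28,255,255)))
n,l,st,ct=cv2.connectedComponentsWithStats(r)
Rw=Rn.from_euler('xyz',s['tool_rot'],degrees=True).as_matrix()
for i in range(1,n):
    if st[i,4]>100:
        q=(285+st[i,0]+st[i,2]/2-.5,255+st[i,1]+st[i,3]/2-.5); X=onz(c,q,s['position'][2]+.0241); print(q,st[i],'tool mm',(Rw.T@(X-s['position'])*1000).round(1))
d=cv2.inRange(cv2.cvtColor(im,cv2.COLOR_RGB2HSV),np.array((105,200,150)),np.array((118,255,255)))[235:345,260:385]
cs,_=cv2.findContours(d,0,1);k=max(cs,key=cv2.contourArea)[:,0]; x0,y0=k.min(0);x1,y1=k.max(0);print(x0+260,y0+235,x1+260,y1+235)
for q in ((x0+260,y0+236),(x1+260,y0+236)): print((Rw.T@(onz(c,q,s['position'][2]+.0241)-s['position'])*1000).round(1))
E
```

```text
(np.float64(322.5), np.float64(280.5)) [ 18   8  40  36 696] tool mm [ 13.4  -0.2 -24.1]
(np.float64(322.0), np.float64(318.5)) [ 18  47  39  34 633] tool mm [ -1.1  -0.4 -24.1]
(np.float64(321.5), np.float64(341.0)) [ 22  83  30   7 145] tool mm [-10.2  -0.6 -24.1]
270 242 376 344
[ 26.8 -16.9 -24.1]
[ 26.8  16.8 -24.1]
```

```bash
python3 -c "
from h import *
go(.5721,-.0992,.235,5.35)"
```

```text
t 11.65 pos [0.6066 0.0451 0.2478] rot [-180.      0.      4.86] F [ 0.1  1.  -3.3] w 0.416 | shift cm [-4.66 14.09  1.28] spin -0.009
```

Call:
{"method": "move_arm", "body": {"motion": [{"grip":0,"dx":-0.7,"dy":2,"dz":0,"spin":-0.009},{"grip":0,"dx":-1,"dy":3,"dz":0,"spin":0},{"grip":0,"dx":-1,"dy":3,"dz":0,"spin":0},{"grip":0,"dx":-1,"dy":3,"dz":0,"spin":0},{"grip":0,"dx":-0.6,"dy":2,"dz":0,"spin":0},{"grip":0,"dx":-0.3,"dy":1,"dz":0.5,"spin":0},{"grip":0,"dx":0,"dy":0,"dz":0.5,"spin":0},{"grip":0,"dx":0,"dy":0,"dz":0,"spin":0}]}}

```text
clock: 12.65
position: [0.5741, -0.0966, 0.2366]
tool_rot: [-180.0, 0.1, 5.5]
wrist_force: [-0.1, 0.2, -1.6]
width: 0.411
```

```bash
python3 -c "
from h import *
go(.5721,-.0992,.215,5.35)
snap('scene','s6',(230,170,330,270),6); snap('side','d6',(320,160,420,260),6)
go(.5721,-.0992,.215,5.35)
"
```

```text
t 12.65 pos [ 0.5741 -0.0966  0.2366] rot [-1.7996e+02  6.0000e-02  5.5300e+00] F [-0.1  0.2 -1.6] w 0.411 | shift cm [-0.22  0.24  2.16] spin 0.003
t 12.75 pos [ 0.5744 -0.0967  0.2372] rot [-1.7999e+02  1.0000e-02  5.5400e+00] F [-0.5  0.7 -3.6] w 0.416 | shift cm [-0.25  0.23  2.22] spin 0.003
```

View pics/s6.png

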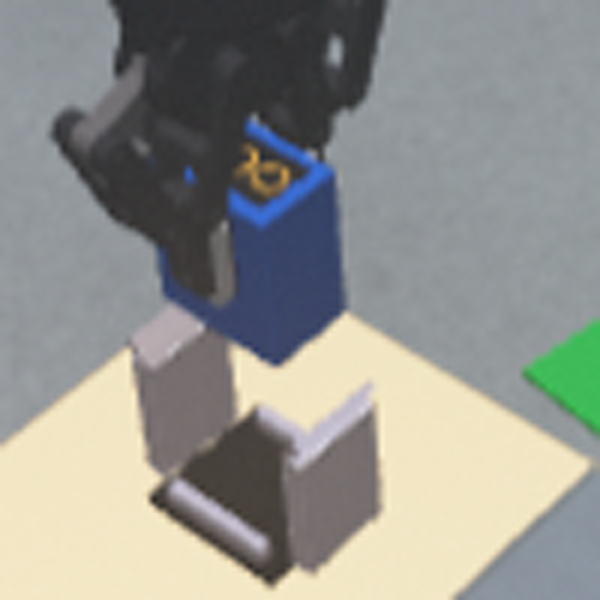

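View pics/d6.png

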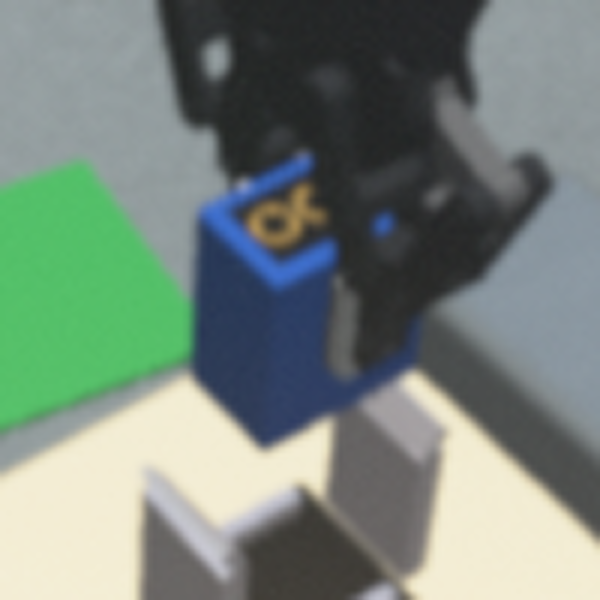

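```bash
python3 - <<'E'
from h import *
a,b=cam('scene'),cam('side'); S=lambda u,v:(230+u/6,170+v/6); D=lambda u,v:(320+u/6,160+v/6)
z=.2370-.0459
th=np.radians(5.5);ex=np.array([np.cos(th),np.sin(th)]);ey=np.array([-ex[1],ex[0]])
tcp=np.array([.5743,-.0967]); cen=tcp-.0011*ex
for nm,c,q,sx,sy in(('sc',a,S(278,365),1,-1),('sc',a,S(347,308),1,1),('sc',a,S(165,295),-1,-1),('sd',b,D(265,445),-1,-1),('sd',b,D(195,375),-1,1),('sd',b,D(415,362),1,-1)):
    X=onz(c,q,z)[:2]; C=X-.028*sx*ex-.018*sy*ey; print(nm,'centre est',C.round(4),'err vs tcp mm (ex,ey)',((C-cen)@ex*1000).round(1),((C-cen)@ey*1000).round(1))
# bay in new images
print('scene lip-',[onz(a,S(*q),.102)[:2].round(4) for q in((180,490),(262,545))],[onz(a,S(*q),.094)[:2].round(4) for q in((150,497),(272,585))])
E
```

```text
sc centre est [ 0.5713 -0.095 ] err vs tcp mm (ex,ey) -1.7 2.0
sc centre est [ 0.5715 -0.0958] err vs tcp mm (ex,ey) -1.6 1.2
sc centre est [ 0.5731 -0.0949] err vs tcp mm (ex,ey) 0.1 1.9
sd centre est [ 0.5749 -0.0934] err vs tcp mm (ex,ey) 2.0 3.2
sd centre est [ 0.5751 -0.0973] err vs tcp mm (ex,ey) 1.9 -0.6
sd centre est [ 0.5736 -0.0941] err vs tcp mm (ex,ey) 0.6 2.7
scene lip- [array([ 0.555 , -0.1264]), array([ 0.5966, -0.1225])] [array([ 0.5438, -0.1326]), array([ 0.6078, -0.1283])]
```

Call:
{"method": "move_arm", "body": {"motion": [{"grip":0,"dx":-0.25,"dy":0.33,"dz":0,"spin":0.003},{"grip":0,"dx":0,"dy":0,"dz":1,"spin":0},{"grip":0,"dx":0,"dy":0,"dz":1,"spin":0},{"grip":0,"dx":0,"dy":0,"dz":0,"spin":0}]}}

```text
clock: 13.25
position: [0.5715, -0.1008, 0.216]
tool_rot: [-180.0, 0.1, 5.3]
wrist_force: [0.3, 0.4, -2.9]
width: 0.413
```

```bash
python3 -c "
from h import *
go(.572,-.1002,.14,5.35)
snap('scene','s7',(230,170,330,270),6); snap('side','d7',(320,170,420,270),6)
"
```

```text
t 13.25 pos [ 0.5715 -0.1008  0.216 ] rot [-1.7996e+02  1.1000e-01  5.3200e+00] F [ 0.3  0.4 -2.9] w 0.413 | shift cm [ 0.07 -0.05  7.6 ] spin -0.001
```

View pics/s7.png

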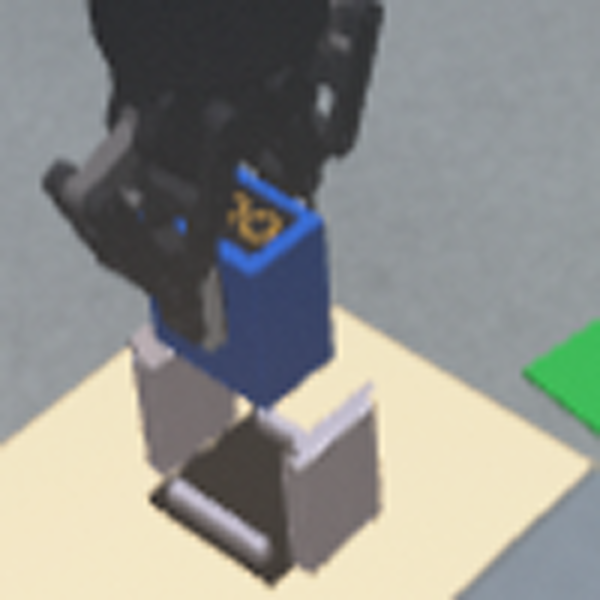

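View pics/d7.png

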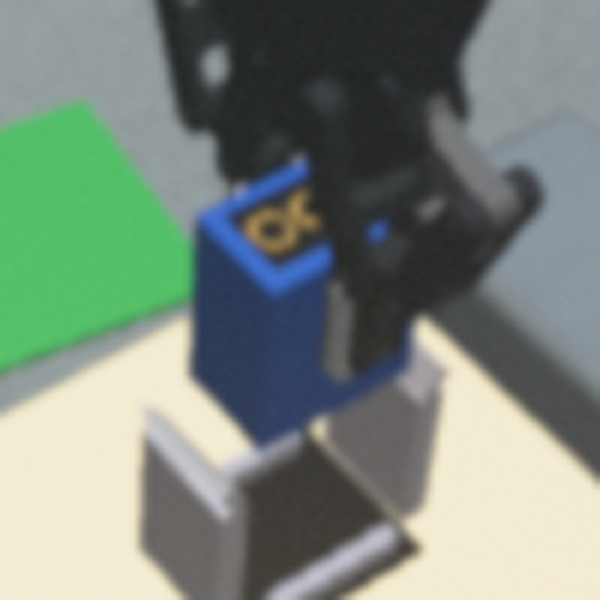

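```bash
python3 - <<'E'
from h import *
a,b=cam('scene'),cam('side'); S=lambda u,v:(230+u/6,170+v/6); D=lambda u,v:(320+u/6,170+v/6)
z=.2160-.0459
th=np.radians(5.35);ex=np.array([np.cos(th),np.sin(th)]);ey=np.array([-ex[1],ex[0]])
for nm,c,q,sx,sy in(('sc',a,S(265,408),1,-1),('sc',a,S(334,355),1,1),('sc',a,S(157,340),-1,-1),('sd',b,D(263,445),-1,-1),('sd',b,D(193,378),-1,1),('sd',b,D(410,365),1,-1)):
    X=onz(c,q,z)[:2]; C=X-.028*sx*ex-.018*sy*ey; print(nm,C.round(4))
# -y lip top ends; +y plate
print('sc lip-',[onz(a,S(*q),.102)[:2].round(4) for q in((174,487),(264,548))],'sd plate corner +x-y',onz(b,D(418,548),.094)[:2])
for X in ((.571,-.0993),(.5715,-.1005)):
  X=np.array(X); c1=X+.028*ex-.018*ey
  q=proj(a,[*c1,z]); q2=proj(b,[*c1,z]); print((q-(230,170))*6,(q2-(320,170))*6)
E
```

```text
sc [ 0.5675 -0.0996]
sc [ 0.5693 -0.1015]
sc [ 0.571  -0.0996]
sd [ 0.5729 -0.0976]
sd [ 0.572  -0.1025]
sd [ 0.5706 -0.0992]
sc lip- [array([ 0.5523, -0.1271]), array([ 0.5982, -0.1229])] sd plate corner +x-y [ 0.60248473 -0.12759714]
[272.14056482 412.76666202] [411.42068259 364.68538104]
[270.4970127 415.3524368] [415.21183732 366.75965186]
```

Call:
{"method": "move_arm", "body": {"motion": [{"grip":0,"dx":0.05,"dy":-0.04,"dz":0.5,"spin":0},{"grip":0,"dx":0,"dy":0,"dz":0.5,"spin":0},{"grip":0,"dx":0,"dy":0,"dz":0.5,"spin":0},{"grip":0,"dx":0,"dy":0,"dz":0.5,"spin":0},{"grip":0,"dx":0,"dy":0,"dz":0.5,"spin":0},{"grip":0,"dx":0,"dy":0,"dz":0,"spin":0}]}}

```text
clock: 14.1
position: [0.5723, -0.1005, 0.1918]
tool_rot: [-180.0, 0.0, 5.3]
wrist_force: [0.7, -0.1, -2.1]
width: 0.414
```

Call:
{"method": "move_arm", "body": {"motion": [{"grip":0,"dx":0,"dy":0,"dz":0.7,"spin":0},{"grip":0,"dx":0,"dy":0,"dz":0.7,"spin":0},{"grip":0,"dx":0,"dy":0,"dz":0.7,"spin":0},{"grip":0,"dx":0,"dy":0,"dz":0.7,"spin":0},{"grip":0,"dx":0,"dy":0,"dz":0.7,"spin":0},{"grip":0,"dx":0,"dy":0,"dz":0,"spin":0}]}}

```text
clock: 14.85
position: [0.5722, -0.1005, 0.1567]
tool_rot: [-180.0, 0.1, 5.3]
wrist_force: [-0.3, 0.6, -3.1]
width: 0.416
```

Call:
{"method": "move_arm", "body": {"motion": [{"grip":0,"dx":0,"dy":0,"dz":0.4,"spin":0},{"grip":0,"dx":0,"dy":0,"dz":0.4,"spin":0},{"grip":0,"dx":0,"dy":0,"dz":0.3,"spin":0},{"grip":0,"dx":0,"dy":0,"dz":0,"spin":0}]}}

```text
clock: 15.35
position: [0.5724, -0.1005, 0.146]
tool_rot: [-180.0, 0.0, 5.3]
wrist_force: [-0.5, -0.9, -2.6]
width: 0.414
```

Force is still just the cassette's weight, and its bottom is at about 0.100 m, between the lips. I'm continuing down to the floor.

Call:
{"method": "move_arm", "body": {"motion": [{"grip":0,"dx":0,"dy":0,"dz":0.3,"spin":0},{"grip":0,"dx":0,"dy":0,"dz":0.2,"spin":0},{"grip":0,"dx":0,"dy":0,"dz":0.1,"spin":0},{"grip":0,"dx":0,"dy":0,"dz":0,"spin":0}]}}

```text
clock: 15.85
position: [0.5725, -0.1005, 0.1402]
tool_rot: [-180.0, 0.0, 5.3]
wrist_force: [-0.3, 0.2, -3.9]
width: 0.419
```

Call:
{"method": "move_arm", "body": {"motion": [{"grip":0,"dx":0,"dy":0,"dz":0.1,"spin":0},{"grip":0,"dx":0,"dy":0,"dz":0,"spin":0}]}}

```text
clock: 16.1
position: [0.5726, -0.1005, 0.1399]
tool_rot: [180.0, -0.0, 5.3]
wrist_force: [-3.7, 0.1, 4.7]
width: 0.411
```

Contact came at the expected height of 0.1399, so I'm releasing.

Call:
{"method": "move_arm", "body": {"motion": [{"grip":1,"dx":0,"dy":0,"dz":0,"spin":0},{"grip":1,"dx":0,"dy":0,"dz":0,"spin":0},{"grip":1,"dx":0,"dy":0,"dz":0,"spin":0},{"grip":1,"dx":0,"dy":0,"dz":-1,"spin":0},{"grip":1,"dx":0,"dy":0,"dz":-4,"spin":0},{"grip":1,"dx":0,"dy":0,"dz":-5,"spin":0},{"grip":1,"dx":0,"dy":2,"dz":-4,"spin":0},{"grip":1,"dx":0,"dy":0,"dz":0,"spin":0}]}}

```text
clock: 17.1
position: [0.5755, -0.1216, 0.2832]
tool_rot: [179.8, -0.3, 5.3]
wrist_force: [0.4, 0.5, 0.4]
width: 1.001
```

```bash
python3 -c "
from h import *
s,_=snap('wrist','w8'); np.save('pics/w8s.npy',s,allow_pickle=True); snap('side','d8',(300,180,500,360),4); go(.57,-.2,.28,5.3,s)
"
```

```text
t 17.10 pos [ 0.5755 -0.1216  0.2832] rot [179.85  -0.35   5.26] F [0.4 0.5 0.4] w 1.001 | shift cm [-1.27  7.75  0.33] spin -0.001
```

View pics/w8.png

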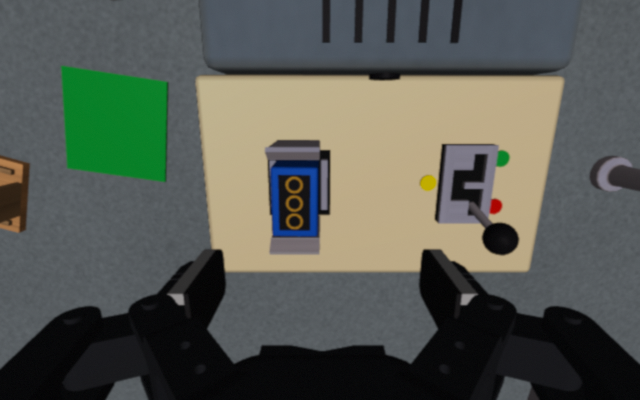

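View pics/d8.png

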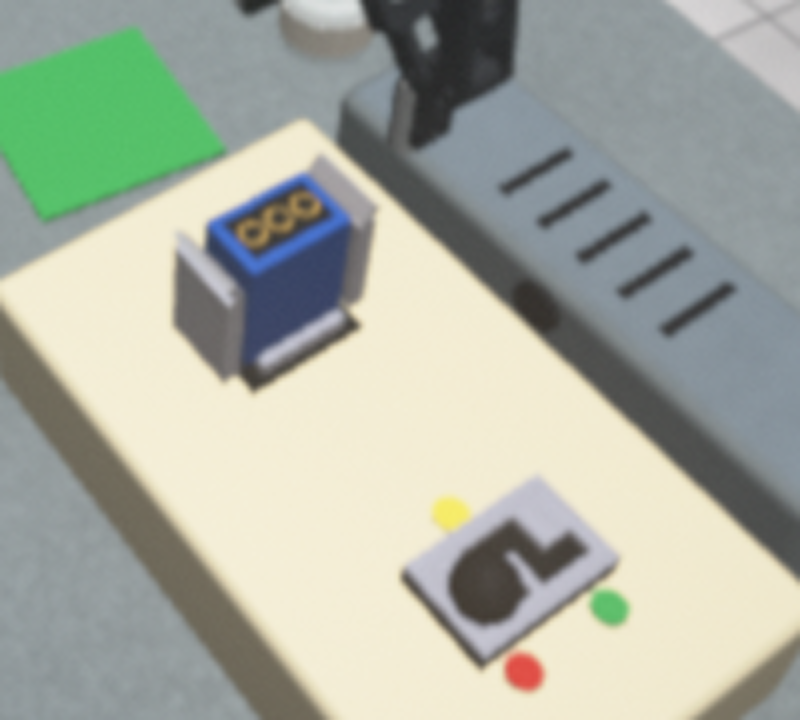

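The cassette is seated with its top level with the cheeks (wrist (295,203)). The lever is at stop with its knob at (500,238). I'm moving over the knob.

Call:
{"method": "move_arm", "body": {"motion": [{"grip":1,"dx":-0.6,"dy":4,"dz":0,"spin":0},{"grip":1,"dx":-0.6,"dy":4,"dz":0,"spin":0},{"grip":1,"dx":-0.6,"dy":4,"dz":0,"spin":0},{"grip":1,"dx":-0.6,"dy":3.4,"dz":3,"spin":0},{"grip":1,"dx":0,"dy":0,"dz":0.5,"spin":0},{"grip":1,"dx":0,"dy":0,"dz":0,"spin":0}]}}

```text
clock: 17.95
position: [0.5645, -0.2751, 0.2434]
tool_rot: [-179.9, 0.1, 5.3]
wrist_force: [0.4, -0.0, -0.5]
width: 1.0
```

```bash
python3 -c "
from h import *
s,_=snap('wrist','w9'); np.save('pics/w9s.npy',s,allow_pickle=True); go(.555,-.277,.25,5.3,s)
"
```

```text
t 17.95 pos [ 0.5645 -0.2751  0.2434] rot [-1.7992e+02  9.0000e-02  5.3300e+00] F [ 0.4 -0.  -0.5] w 1.0 | shift cm [-0.97  0.1  -0.66] spin 0.0
```

View pics/w9.png

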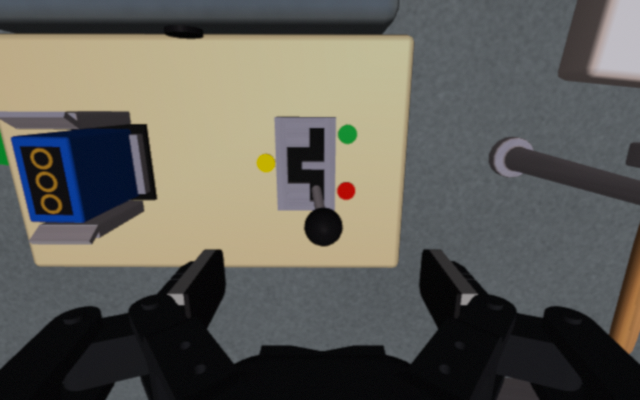

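```bash
python3 - <<'E'
from h import *
s=np.load('pics/w9s.npy',allow_pickle=True).item(); c=cam('wrist',s); im=np.load('pics/w9.npy')
th=np.radians(5.35);ex=np.array([np.cos(th),np.sin(th)]);ey=np.array([-ex[1],ex[0]])
print('pole base',onz(c,(512,158),.01),'scene base',onz(cam('scene'),(137,397),.0))
v=im[100:260,240:380]; cv2.imwrite('pics/w9z.png',cv2.resize(v,None,fx=4,fy=4,interpolation=cv2.INTER_CUBIC)[:,:,::-1])
D={}
for nm,lo,hi in (('red',(0,180,100),(5,255,255)),('yel',(22,200,120),(33,255,255)),('grn',(50,120,60),(80,255,255))):
    m=hsvmask(v,lo,hi); M=cv2.moments(m,True); q=(240+M['m10']/M['m00'],100+M['m01']/M['m00']); D[nm]=onz(c,q,.0905)[:2]; print(nm,q,D[nm].round(4))
d=D['grn']-D['red']; print('yaw',np.degrees(np.arctan2(d[1],d[0])),np.linalg.norm(d))
# knob: dark blob circle
g=cv2.cvtColor(v,cv2.COLOR_RGB2GRAY); m=(g<60).astype(np.uint8); m[:95]=0
m=cv2.morphologyEx(m,cv2.MORPH_OPEN,cv2.getStructuringElement(2,(17,17)))
cs,_=cv2.findContours(m,0,1);k=max(cs,key=cv2.contourArea); (x,y),r=cv2.minEnclosingCircle(k); q=(240+x,100+y); print('knob px',q,r)
np.save('pics/kq.npy',q)
for gate in (np.array([.5859,-.2588]),):
  from scipy.optimize import minimize
  for v0 in (0,):
    def pt(u,vv):
        a=u-.33;b=vv-.128; o=.12*np.array([np.sin(a)*np.cos(b),np.sin(b),np.cos(a)*np.cos(b)]); return np.array([*(gate+o[0]*ex+o[1]*ey),.03+o[2]])
    r=minimize(lambda p:np.sum((proj(c,pt(*p))-q)**2),[.05,0],method='Nelder-Mead'); print('u,v',r.x,r.fun,pt(*r.x))
E
```

```text
pole base [ 0.59696388 -0.47809922  0.01      ] scene base [ 0.59323404 -0.47912698  0.        ]
red (345.8274336283186, 190.46902654867256) [ 0.5644 -0.2951]
yel (265.4457831325301, 162.56224899598394) [ 0.5822 -0.225 ]
grn (347.0601503759399, 133.84962406015038) [ 0.6122 -0.2907]
yaw 5.249700921558237 0.04804570486717233
knob px (322.5, 226.0) 19.163867950439453
u,v [0.01050623 0.01099958] 1.975269519888498e-05 [ 0.54993653 -0.27623722  0.14314845]
```

View pics/w9z.png

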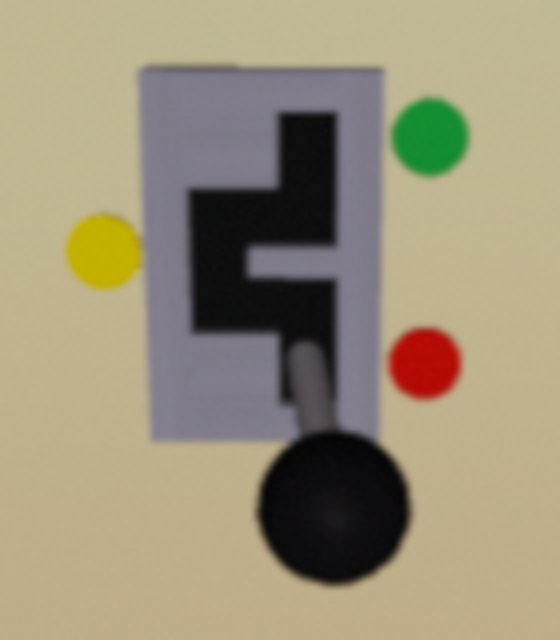

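```bash
python3 - <<'E'
from h import *
s=np.load('pics/w9s.npy',allow_pickle=True).item(); c=cam('wrist',s)
f=lambda u,v:onz(c,(240+u/4,100+v/4),.1025)[:2]
for k in ((263.5,258),(263.5,263),(307,113),(307,403),(191,260),(336,245),(139,69),(383,69),(379,440),(152,440)): print(k,f(*k).round(4))
print('plate c',np.mean([f(139,69),f(383,69),f(379,440),f(152,440)],0))
from scipy.optimize import minimize
th=np.radians(5.3);ex=np.array([np.cos(th),np.sin(th)]);ey=np.array([-ex[1],ex[0]])
Rw=Rn.from_euler('xyz',s['tool_rot'],degrees=True).as_matrix()
for gate in (np.array([.5868,-.2586]),np.array([.5859,-.2588])):
    def pt(u,vv):
        a=u-.33;b=vv-.128; o=.12*np.array([np.sin(a)*np.cos(b),np.sin(b),np.cos(a)*np.cos(b)]); return np.array([*(gate+o[0]*ex+o[1]*ey),.03+o[2]])
    r=minimize(lambda p:np.sum((proj(c,pt(*p))-(323.3,226.8))**2),[.05,0],method='Nelder-Mead'); u0=r.x;k=pt(*u0);print('u,v',u0,k,'shift to grasp',(Rw.T@(k+[0,0,.003]-s['position'])*100).round(2))
    p0=k
    for u,vv in ((u0[0],0),(.10,0),(.19,0),(.195,.128),(.195,.256),(.33,.256),(.465,.256),(.465,.128),(.465,0),(.55,0),(.62,0),(.66,0),(.69,0)):
        p=pt(u,vv); d=(p-p0); print((u,vv),'cum tool cm from knob0: dx %.2f dy %.2f dz %.2f'%(d[:2]@ex*100,-d[:2]@ey*100,-d[2]*100), p.round(4))
E
```

```text
(263.5, 258) [ 0.5859 -0.2594]
(263.5, 263) [ 0.5849 -0.2595]
(307, 113) [ 0.6152 -0.2656]
(307, 403) [ 0.5564 -0.2708]
(191, 260) [ 0.5841 -0.2449]
(336, 245) [ 0.5899 -0.2737]
(139, 69) [ 0.6205 -0.2325]
(383, 69) [ 0.6249 -0.2795]
(379, 440) [ 0.5497 -0.2866]
(152, 440) [ 0.5453 -0.2392]
plate c [ 0.58512303 -0.25943572]
u,v [-0.00553711  0.00490381] [ 0.54911449 -0.27689351  0.14245065] shift to grasp [-1.54  0.05  9.8 ]
(np.float64(-0.0055371093749999375), 0) cum tool cm from knob0: dx 0.00 dy 0.06 dz 0.01 [ 0.5492 -0.2775  0.1424]
(0.1, 0) cum tool cm from knob0: dx 1.21 dy 0.06 dz -0.34 [ 0.5612 -0.2764  0.1459]
(0.19, 0) cum tool cm from knob0: dx 2.26 dy 0.06 dz -0.54 [ 0.5717 -0.2754  0.1479]
(0.195, 0.128) cum tool cm from knob0: dx 2.31 dy -1.47 dz -0.65 [ 0.5707 -0.2601  0.1489]
(0.195, 0.256) cum tool cm from knob0: dx 2.32 dy -3.01 dz -0.55 [ 0.5694 -0.2448  0.1479]
(0.33, 0.256) cum tool cm from knob0: dx 3.92 dy -3.01 dz -0.66 [ 0.5854 -0.2433  0.149 ]
(0.465, 0.256) cum tool cm from knob0: dx 5.52 dy -3.01 dz -0.55 [ 0.6013 -0.2419  0.1479]
(0.465, 0.128) cum tool c
[... 1051 characters left out ...]
479]
(0.33, 0.256) cum tool cm from knob0: dx 3.82 dy -2.99 dz -0.62 [ 0.5845 -0.2435  0.149 ]
(0.465, 0.256) cum tool cm from knob0: dx 5.42 dy -2.99 dz -0.51 [ 0.6004 -0.2421  0.1479]
(0.465, 0.128) cum tool cm from knob0: dx 5.43 dy -1.46 dz -0.61 [ 0.602  -0.2573  0.1489]
(0.465, 0) cum tool cm from knob0: dx 5.42 dy 0.07 dz -0.51 [ 0.6033 -0.2726  0.1479]
(0.55, 0) cum tool cm from knob0: dx 6.41 dy 0.07 dz -0.33 [ 0.6132 -0.2717  0.1461]
(0.62, 0) cum tool cm from knob0: dx 7.22 dy 0.07 dz -0.12 [ 0.6212 -0.2709  0.144 ]
(0.66, 0) cum tool cm from knob0: dx 7.67 dy 0.07 dz 0.02 [ 0.6257 -0.2705  0.1426]
(0.69, 0) cum tool cm from knob0: dx 8.01 dy 0.07 dz 0.14 [ 0.6291 -0.2702  0.1414]
```

Stop, slow and fast dots, slot and knob are all clear: gate at about (306,165), knob at (323,227), giving u of about 0.005. I'm grasping the knob.

Call:
{"method": "move_arm", "body": {"motion": [{"grip":0.7,"dx":-1.5,"dy":0.05,"dz":0,"spin":0},{"grip":0.7,"dx":0,"dy":0,"dz":3,"spin":0},{"grip":0.7,"dx":0,"dy":0,"dz":3,"spin":0},{"grip":0.7,"dx":0,"dy":0,"dz":2.5,"spin":0},{"grip":0.7,"dx":0,"dy":0,"dz":1.2,"spin":0},{"grip":0.7,"dx":0,"dy":0,"dz":0,"spin":0}]}}

```text
clock: 18.75
position: [0.5496, -0.2776, 0.1474]
tool_rot: [-180.0, 0.0, 5.3]
wrist_force: [0.4, 0.0, 1.3]
width: 0.701
```

```bash
python3 -c "
from h import *
go(.5492,-.2769,.1455,5.3)
s,_=snap('side','d10',(360,220,520,360),4.5)
"
```

```text
t 18.75 pos [ 0.5496 -0.2776  0.1474] rot [-1.7999e+02  2.0000e-02  5.3300e+00] F [0.4 0.  1.3] w 0.701 | shift cm [-0.03 -0.08  0.19] spin 0.001
```

View pics/d10.png

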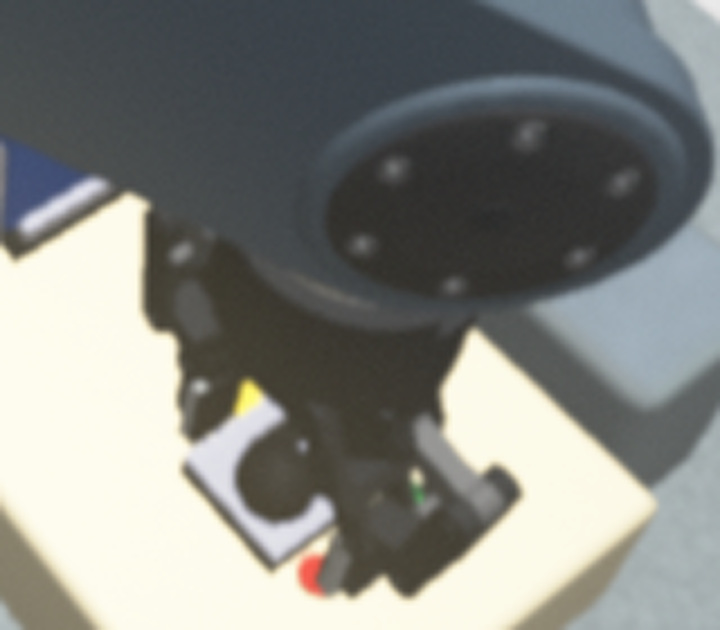

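The knob (280,475) lies between the fingers. I'm lowering 1 mm and closing.

Call:
{"method": "move_arm", "body": {"motion": [{"grip":0.7,"dx":0,"dy":-0.05,"dz":0.1,"spin":0},{"grip":0,"dx":0,"dy":0,"dz":0,"spin":0},{"grip":0,"dx":0,"dy":0,"dz":0,"spin":0},{"grip":0,"dx":0,"dy":0,"dz":0,"spin":0},{"grip":0,"dx":0,"dy":0,"dz":0,"spin":0},{"grip":0,"dx":0,"dy":0,"dz":0,"spin":0}]}}

```text
clock: 19.55
position: [0.5499, -0.2775, 0.1469]
tool_rot: [180.0, -0.0, 5.3]
wrist_force: [-2.3, 0.5, 5.7]
width: 0.294
```

Call:
{"method": "move_arm", "body": {"motion": [{"grip":0,"dx":0.55,"dy":0,"dz":-0.16,"spin":0},{"grip":0,"dx":0.55,"dy":0,"dz":-0.14,"spin":0},{"grip":0,"dx":0.55,"dy":0,"dz":-0.11,"spin":0},{"grip":0,"dx":0.5,"dy":0,"dz":-0.08,"spin":0},{"grip":0,"dx":0,"dy":0,"dz":0,"spin":0}]}}

```text
clock: 20.18
position: [0.5715, -0.2754, 0.1515]
tool_rot: [180.0, -0.0, 5.3]
wrist_force: [-1.7, 0.4, 5.3]
width: 0.293
```

```bash
cat >> h.py <<'E'
GATE=np.array([.5855,-.2590])
def lever(s=None):
    s=s or ctrl.sense(); th=np.radians(5.3);ex=np.array([np.cos(th),np.sin(th)]);ey=np.array([-ex[1],ex[0]])
    d=s['position'][:2]-GATE; X,Y=d@ex,d@ey; b=np.arcsin(Y/.12); a=np.arcsin(X/.12/np.cos(b))
    print('t %.2f u %.3f v %.3f z_knob_expected %.4f tcp-3mm %.4f'%(s['clock'],a+.33,b+.128,.03+.12*np.cos(a)*np.cos(b),s['position'][2]-.003),s['wrist_force'].round(1),round(s['width'],3))
E
python3 -c "
from h import *
lever(); snap('scene','s11',(170,240,270,330),6); snap('side','d11',(360,220,520,360),4.5)"
```

```text
t 20.18 u 0.200 v 0.003 z_knob_expected 0.1480 tcp-3mm 0.1485 [-1.7  0.4  5.3] 0.293
```

View pics/s11.png

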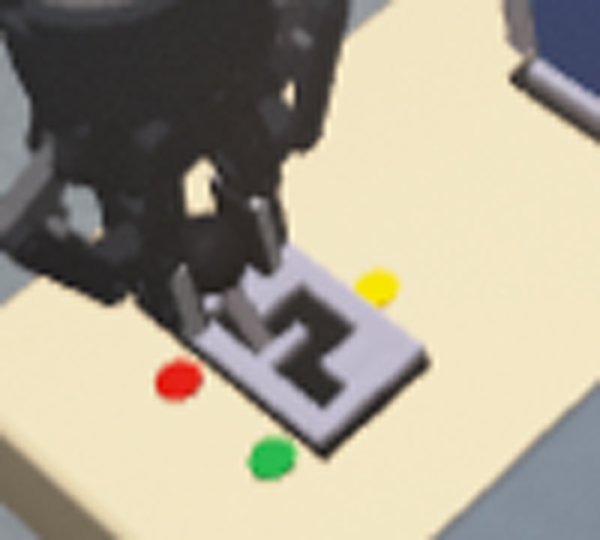

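The stick has moved up to the first crossing (262,345), with u of about 0.20. I'm crossing left.

Call:
{"method": "move_arm", "body": {"motion": [{"grip":0,"dx":0,"dy":-0.5,"dz":-0.05,"spin":0},{"grip":0,"dx":0,"dy":-0.5,"dz":-0.03,"spin":0},{"grip":0,"dx":0,"dy":-0.5,"dz":-0.02,"spin":0}]}}

```text
clock: 20.65
position: [0.5699, -0.2607, 0.1522]
tool_rot: [179.9, -0.0, 5.3]
wrist_force: [0.3, -5.9, -2.1]
width: 0.295
```

```bash
python3 -c "
from h import *
lever()"
```

```text
t 20.65 u 0.199 v 0.126 z_knob_expected 0.1490 tcp-3mm 0.1492 [ 0.3 -5.9 -2.1] 0.295
```

Call:
{"method": "move_arm", "body": {"motion": [{"grip":0,"dx":0,"dy":-0.5,"dz":0.02,"spin":0},{"grip":0,"dx":0,"dy":-0.5,"dz":0.03,"spin":0},{"grip":0,"dx":0,"dy":-0.5,"dz":0.05,"spin":0},{"grip":0,"dx":0,"dy":0,"dz":0,"spin":0}]}}

```text
clock: 21.15
position: [0.569, -0.2459, 0.1527]
tool_rot: [179.8, -0.1, 5.4]
wrist_force: [-4.1, -3.4, 10.9]
width: 0.295
```

```bash
python3 -c "
from h import *
lever();snap('scene','s12',(170,240,270,330),6)"
```

```text
t 21.15 u 0.202 v 0.250 z_knob_expected 0.1481 tcp-3mm 0.1497 [-4.1 -3.4 10.9] 0.295
```

View pics/s12.png

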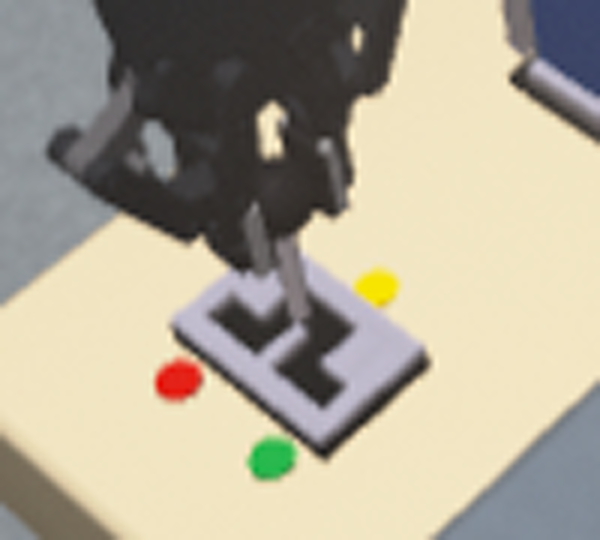

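The stick is in the slow lane at (300,315). I'm moving to mid-lane and waiting.

Call:
{"method": "move_arm", "body": {"motion": [{"grip":0,"dx":0.55,"dy":-0.03,"dz":-0.02,"spin":0},{"grip":0,"dx":0.5,"dy":0,"dz":-0.02,"spin":0},{"grip":0,"dx":0.5,"dy":0,"dz":0,"spin":0},{"grip":0,"dx":0,"dy":0,"dz":0,"spin":0},{"grip":0,"dx":0,"dy":0,"dz":0,"spin":0},{"grip":0,"dx":0,"dy":0,"dz":0,"spin":0},{"grip":0,"dx":0,"dy":0,"dz":0,"spin":0},{"grip":0,"dx":0,"dy":0,"dz":0,"spin":0}]}}

```text
clock: 22.2
position: [0.5844, -0.2429, 0.1521]
tool_rot: [-180.0, -0.1, 5.4]
wrist_force: [-0.0, 3.6, 9.1]
width: 0.292
```

```bash
python3 -c "
from h import *
lever()"
```

```text
t 22.20 u 0.333 v 0.263 z_knob_expected 0.1489 tcp-3mm 0.1491 [-0.   3.6  9.1] 0.292
```

Call:
{"method": "move_arm", "body": {"motion": [{"grip":0,"dx":0,"dy":0,"dz":0,"spin":0},{"grip":0,"dx":0,"dy":0,"dz":0,"spin":0},{"grip":0,"dx":0.55,"dy":0,"dz":0.02,"spin":0},{"grip":0,"dx":0.5,"dy":0,"dz":0.04,"spin":0},{"grip":0,"dx":0.5,"dy":0,"dz":0.04,"spin":0},{"grip":0,"dx":0,"dy":0,"dz":0,"spin":0}]}}

```text
clock: 22.95
position: [0.5992, -0.242, 0.15]
tool_rot: [-180.0, 0.0, 5.3]
wrist_force: [-0.2, -0.5, -0.1]
width: 0.003
```

```bash
python3 -c "
from h import *
lever();snap('scene','s13',(170,240,270,330),6)"
```

```text
t 22.95 u 0.458 v 0.259 z_knob_expected 0.1480 tcp-3mm 0.1470 [-0.2 -0.5 -0.1] 0.003
```

View pics/s13.png

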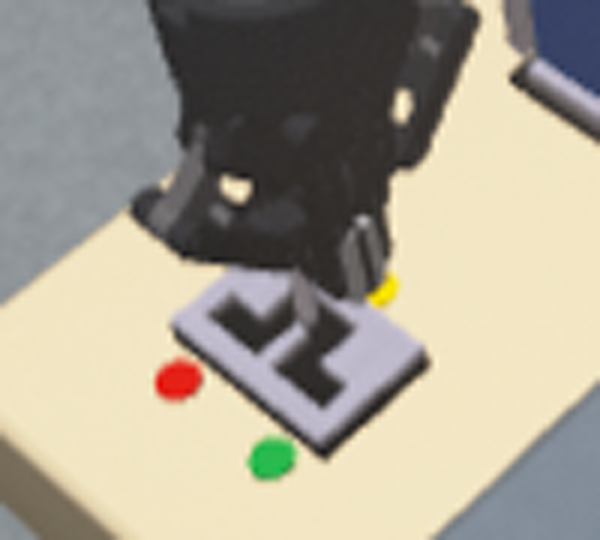

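The knob slipped out of the jaws (width 0.003). The stick is still in the slow lane at (303,310). I'm rising to look and regrasp lower and better centred.

Call:
{"method": "move_arm", "body": {"motion": [{"grip":0,"dx":0,"dy":0,"dz":-3,"spin":0},{"grip":0.7,"dx":-1,"dy":0,"dz":-4,"spin":0},{"grip":0.7,"dx":-2,"dy":0,"dz":-1,"spin":0}]}}

```text
clock: 23.38
position: [0.5698, -0.2454, 0.2329]
tool_rot: [179.9, -0.2, 5.3]
wrist_force: [0.4, 0.2, -1.0]
width: 0.418
```

```bash
python3 -c "
from h import *
s,_=snap('wrist','w14'); np.save('pics/w14s.npy',s,allow_pickle=True); go(.555,-.277,.25,5.3,s)
"
```

```text
t 23.38 pos [ 0.5698 -0.2454  0.2329] rot [ 1.799e+02 -1.700e-01  5.330e+00] F [ 0.4  0.2 -1. ] w 0.418 | shift cm [-1.77  3.01 -1.71] spin 0.001
```

View pics/w14.png

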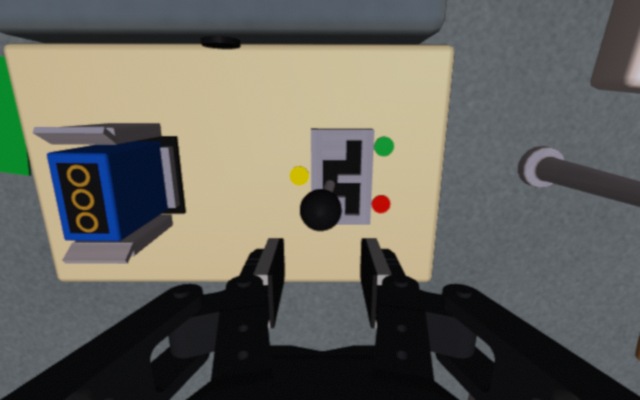

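```bash
python3 - <<'E'
from h import *
from scipy.optimize import minimize
s=np.load('pics/w14s.npy',allow_pickle=True).item(); c=cam('wrist',s)
im=np.load('pics/w14.npy'); m=(cv2.cvtColor(im,cv2.COLOR_RGB2GRAY)<60).astype(np.uint8); m[:175]=0;m[236:]=0;m[:,:285]=0;m[:,360:]=0
m=cv2.morphologyEx(m,cv2.MORPH_OPEN,cv2.getStructuringElement(2,(21,21)))
cs,_=cv2.findContours(m,0,1);(x,y),r=cv2.minEnclosingCircle(max(cs,key=cv2.contourArea)); print(x,y,r)
th=np.radians(5.3);ex=np.array([np.cos(th),np.sin(th)]);ey=np.array([-ex[1],ex[0]])
def pt(u,vv):
    a=u-.33;b=vv-.128; o=.12*np.array([np.sin(a)*np.cos(b),np.sin(b),np.cos(a)*np.cos(b)]); return np.array([*(GATE+o[0]*ex+o[1]*ey),.03+o[2]])
r=minimize(lambda p:np.sum((proj(c,pt(*p))-(x,y))**2),[.3,.25],method='Nelder-Mead'); k=pt(*r.x); print('u,v',r.x,k); go(k[0],k[1],k[2]+.003,5.3,s)
# where are the fingertips: pad faces seen at px (283,240)-(275,325) ; tool coords at tip depth z=+.02
T=eyes.camera_info('wrist')['tool_from_camera']; K=eyes.camera_info('wrist')['mtx']
for q in ((283,240),(284,285),(272,325)):
    d=T[:3,:3]@np.linalg.inv(K)@[q[0],q[1],1]; 
    for z in (-.02,.0,.022): print(q,z,(T[:3,3]+d*(z-T[2,3])/d[2])*1000)
E
```

```text
320.5 208.5 21.50591278076172
u,v [0.24282426 0.26360328] [ 0.57369384 -0.243803    0.14844689]
t 23.38 pos [ 0.5698 -0.2454  0.2329] rot [ 1.799e+02 -1.700e-01  5.330e+00] F [ 0.4  0.2 -1. ] w 0.418 | shift cm [ 0.37 -0.14  8.14] spin 0.001
(283, 240) -0.02 [ 26.0436914  -13.26940983 -20.        ]
(283, 240) 0.0 [ 17.50378118 -15.83896018   0.        ]
(283, 240) 0.022 [  8.10987993 -18.66546557  22.        ]
(284, 285) -0.02 [  9.33076153 -13.46397848 -20.        ]
(284, 285) 0.0 [ -2.53391387 -16.07223509   0.        ]
(284, 285) 0.022 [-15.58505682 -18.94131737  22.        ]
(272, 325) -0.02 [ -6.74099345 -18.26169306 -20.        ]
(272, 325) 0.0 [-21.80288274 -21.82437685   0.        ]
(272, 325) 0.022 [-38.37096096 -25.74332902  22.        ]
```

```bash
python3 - <<'E'
from h import *
im=np.load('pics/w14.npy');v=im[115:245,280:400]; cv2.imwrite('pics/w14z.png',cv2.resize(v,None,fx=5,fy=5,interpolation=cv2.INTER_CUBIC)[:,:,::-1])
E
```

```text
(no output)
```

View pics/w14z.png

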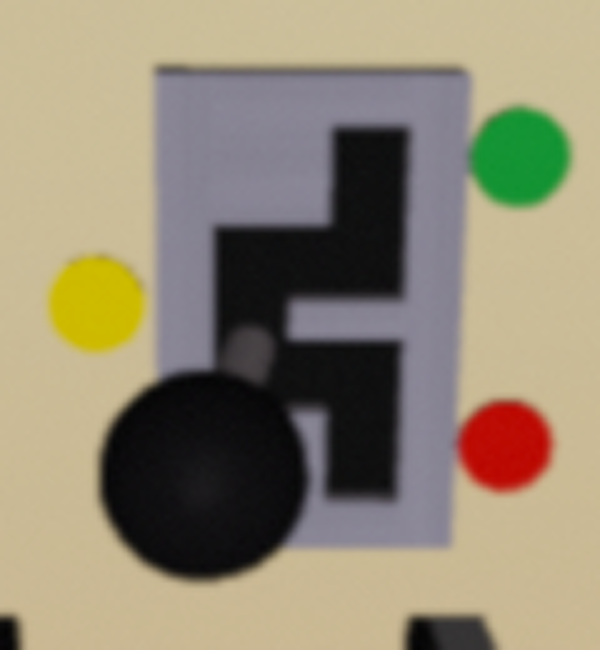

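Call:
{"method": "move_arm", "body": {"motion": [{"grip":0,"dx":-2.8,"dy":-0.1,"dz":0,"spin":0},{"grip":0,"dx":0,"dy":0,"dz":2,"spin":0},{"grip":0,"dx":0,"dy":0,"dz":3,"spin":0},{"grip":0,"dx":0,"dy":0,"dz":2.3,"spin":0},{"grip":0,"dx":0,"dy":0,"dz":0,"spin":0}]}}

```text
clock: 24.05
position: [0.5405, -0.2462, 0.1557]
tool_rot: [-179.9, 0.2, 5.3]
wrist_force: [0.2, 0.0, 0.3]
width: 0.002
```

```bash
python3 -c "
from h import *
go(.5737,-.2438,.157,5.3);snap('scene','s15',(170,220,290,330),5)"
```

```text
t 24.05 pos [ 0.5405 -0.2462  0.1557] rot [-179.87    0.18    5.3 ] F [0.2 0.  0.3] w 0.002 | shift cm [ 3.32  0.07 -0.14] spin 0.0
```

View pics/s15.png

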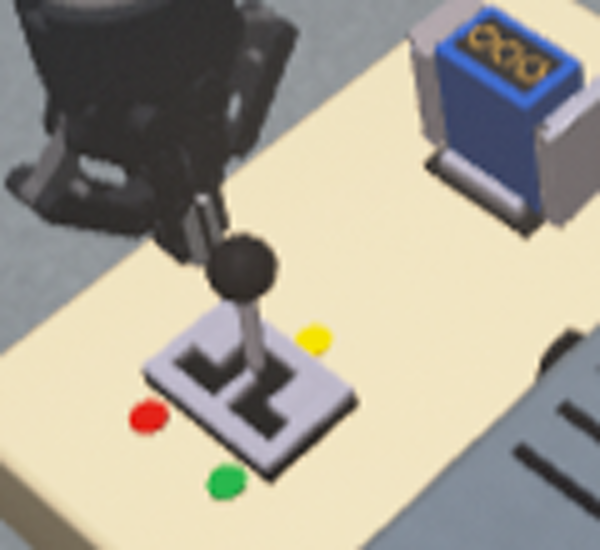

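Call:
{"method": "move_arm", "body": {"motion": [{"grip":0,"dx":0.7,"dy":0.1,"dz":0,"spin":0},{"grip":0,"dx":0.6,"dy":0,"dz":0,"spin":0},{"grip":0,"dx":0.6,"dy":0,"dz":0,"spin":0},{"grip":0,"dx":0.6,"dy":0,"dz":0,"spin":0},{"grip":0,"dx":0.6,"dy":0,"dz":0,"spin":0},{"grip":0,"dx":0,"dy":0,"dz":0,"spin":0}]}}

```text
clock: 24.85
position: [0.5728, -0.2447, 0.1575]
tool_rot: [180.0, -0.0, 5.3]
wrist_force: [-0.1, 0.1, -0.1]
width: 0.005
```

```bash
python3 -c "
from h import *
go(.5737,-.2438,.157,5.3);snap('scene','s16',(170,220,290,330),5)"
```

```text
t 24.85 pos [ 0.5728 -0.2447  0.1575] rot [ 1.80e+02 -2.00e-02  5.33e+00] F [-0.1  0.1 -0.1] w 0.005 | shift cm [ 0.1  -0.09  0.05] spin 0.001
```

View pics/s16.png

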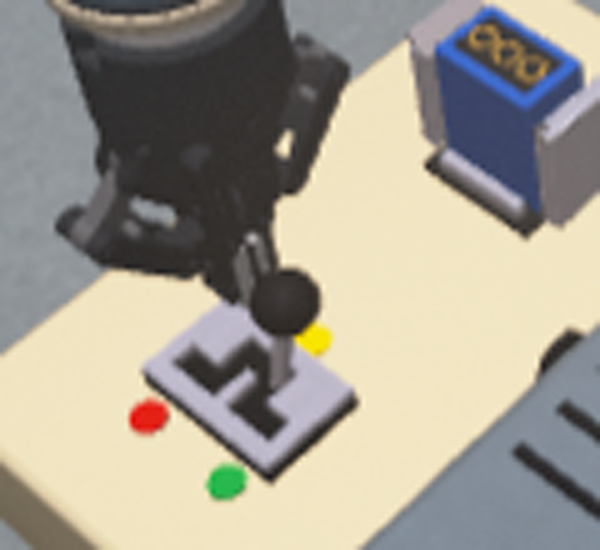

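```bash
cat >> h.py <<'E'
def pt(u,vv):
    th=np.radians(5.3);ex=np.array([np.cos(th),np.sin(th)]);ey=np.array([-ex[1],ex[0]])
    a=u-.33;b=vv-.128; o=.12*np.array([np.sin(a)*np.cos(b),np.sin(b),np.cos(a)*np.cos(b)]); return np.array([*(GATE+o[0]*ex+o[1]*ey),.03+o[2]])
def uv(c,q,g=(.4,.2)):
    from scipy.optimize import minimize
    r=minimize(lambda p:np.sum((proj(c,pt(*p))-q)**2),g,method='Nelder-Mead'); print('u,v',r.x.round(3),pt(*r.x).round(4)); return r.x
E
python3 -c "
from h import *
a=cam('scene'); uv(a,(170+286/5,220+302/5)); print('check prev', uv(a,(170+242/5,220+268/5)))
th=np.radians(5.3);print((np.array([.5728,-.2447])-GATE)@[np.cos(th),np.sin(th)])
"
```

```text
u,v [0.459 0.261] [ 0.5993 -0.2418  0.1479]
u,v [0.242 0.261] [ 0.5736 -0.2441  0.1485]
check prev [0.24176847 0.26102644]
-0.011324804266458407
```

u is about 0.46, which lines it up with the second crossing. I'm going round to the knob's left side.

Call:
{"method": "move_arm", "body": {"motion": [{"grip":0,"dx":-0.6,"dy":0,"dz":0,"spin":0},{"grip":0,"dx":0,"dy":0,"dz":-4,"spin":0},{"grip":0,"dx":0,"dy":-2,"dz":-2,"spin":0},{"grip":0,"dx":3.3,"dy":-2,"dz":0,"spin":0},{"grip":0,"dx":0,"dy":0,"dz":2,"spin":0},{"grip":0,"dx":0,"dy":0,"dz":4,"spin":0},{"grip":0,"dx":0,"dy":0,"dz":0,"spin":0}]}}

```text
clock: 25.78
position: [0.5938, -0.202, 0.1552]
tool_rot: [-179.9, 0.3, 5.3]
wrist_force: [-0.5, -0.4, 0.8]
width: -0.002
```

```bash
python3 -c "
from h import *
go(.5956,-.202,.157,5.3);snap('scene','s17',(170,220,290,330),5)"
```

```text
t 25.77 pos [ 0.5938 -0.202   0.1552] rot [-179.86    0.27    5.31] F [-0.5 -0.4  0.8] w -0.002 | shift cm [ 0.18  0.02 -0.18] spin 0.0
```

View pics/s17.png

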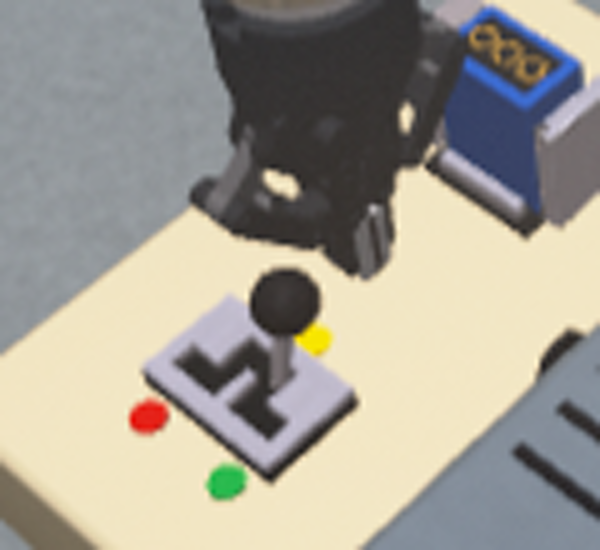

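Call:
{"method": "move_arm", "body": {"motion": [{"grip":0,"dx":0.15,"dy":0.7,"dz":0,"spin":0},{"grip":0,"dx":0,"dy":0.6,"dz":0,"spin":0},{"grip":0,"dx":0,"dy":0.6,"dz":0,"spin":0},{"grip":0,"dx":0,"dy":0.6,"dz":0,"spin":0},{"grip":0,"dx":0,"dy":0.6,"dz":0,"spin":0},{"grip":0,"dx":0,"dy":0.5,"dz":0,"spin":0},{"grip":0,"dx":0,"dy":0.3,"dz":0,"spin":0},{"grip":0,"dx":0,"dy":0,"dz":0,"spin":0}]}}

```text
clock: 26.82
position: [0.6006, -0.2414, 0.1575]
tool_rot: [180.0, 0.0, 5.3]
wrist_force: [-0.3, 0.2, 0.3]
width: -0.002
```

```bash
python3 -c "
from h import *
go(.5956,-.202,.157,5.3);snap('scene','s18',(170,220,290,330),5)"
```

```text
t 26.82 pos [ 0.6006 -0.2414  0.1575] rot [1.7999e+02 1.0000e-02 5.3100e+00] F [-0.3  0.2  0.3] w -0.002 | shift cm [-0.13 -3.97  0.05] spin 0.0
```

View pics/s18.png

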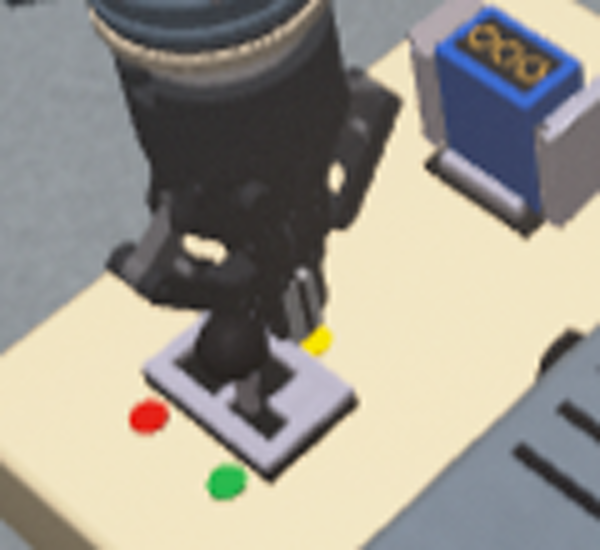

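```bash
python3 -c "
from h import *
a=cam('scene'); uv(a,(170+232/5,220+344/5)); 
"
```

```text
u,v [0.452 0.035] [ 0.601  -0.2687  0.1486]
```

Call:
{"method": "move_arm", "body": {"motion": [{"grip":0,"dx":0,"dy":0.25,"dz":0,"spin":0},{"grip":0,"dx":0,"dy":0.15,"dz":0,"spin":0},{"grip":0,"dx":0,"dy":0,"dz":0,"spin":0}]}}

```text
clock: 27.25
position: [0.601, -0.2452, 0.1575]
tool_rot: [-180.0, 0.0, 5.3]
wrist_force: [-0.3, 0.0, 0.4]
width: 0.002
```

Call:
{"method": "move_arm", "body": {"motion": [{"grip":0,"dx":0,"dy":-0.8,"dz":0,"spin":0},{"grip":0,"dx":0,"dy":0,"dz":-4,"spin":0},{"grip":0,"dx":-3,"dy":0,"dz":-3,"spin":0},{"grip":0,"dx":0,"dy":0,"dz":0,"spin":0}]}}

```text
clock: 27.75
position: [0.5702, -0.2402, 0.2301]
tool_rot: [179.9, -0.2, 5.3]
wrist_force: [0.3, -0.7, -0.4]
width: -0.003
```

```bash
python3 - <<'E'
from h import *
s,im=snap('wrist','w19',(260,100,420,260),4); c=cam('wrist',s); go(.57,-.27,.157,5.3,s)
E
```

```text
t 27.75 pos [ 0.5702 -0.2402  0.2301] rot [179.87  -0.18   5.29] F [ 0.3 -0.7 -0.4] w -0.003 | shift cm [-0.32  2.95  7.32] spin -0.0
```

View pics/w19.png

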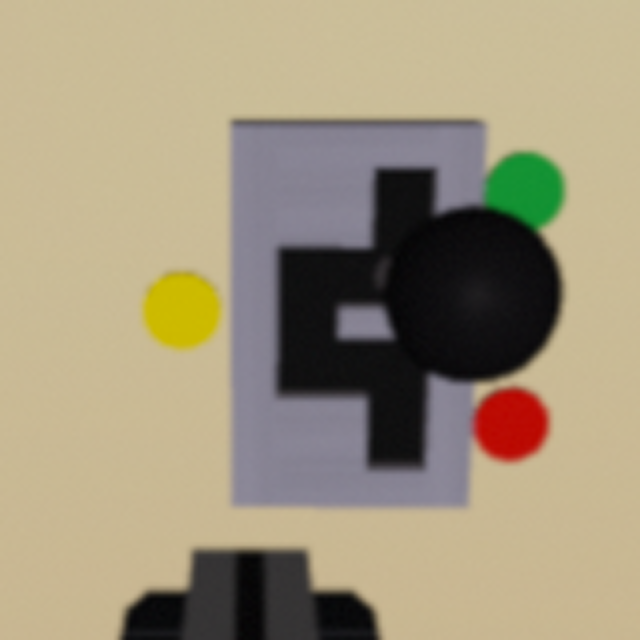

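```bash
python3 - <<'E'
from h import *
s=ctrl.sense(); c=cam('wrist',s); x=uv(c,(378.5,173.5),(.46,0)); k=pt(*x); th=np.radians(5.3); ex=np.array([np.cos(th),np.sin(th)])
t=k[:2]-.034*ex; go(*t,.157,5.3,s)
for u in (.6,.65,.69): print(u,(pt(u,0)-k)[:2]@ex*100, pt(u,0))
E
```

```text
u,v [0.455 0.007] [ 0.6016 -0.2721  0.1482]
t 27.80 pos [ 0.5704 -0.2399  0.2285] rot [ 1.7994e+02 -9.0000e-02  5.3000e+00] F [ 0.5  0.5 -0.2] w 0.001 | shift cm [-0.61  3.49  7.15] spin -0.0
0.6 1.6943222126327824 [ 0.61852514 -0.27132021  0.14470638]
0.65 2.263647732554003 [ 0.62419406 -0.27079432  0.14297639]
0.69 2.712438047683553 [ 0.62866277 -0.27037977  0.14138885]
```

v is about 0.007, so the knob is in the fast column. I'm going behind it to push it home.

Call:
{"method": "move_arm", "body": {"motion": [{"grip":0,"dx":-0.6,"dy":3.5,"dz":0,"spin":0},{"grip":0,"dx":0,"dy":0,"dz":3,"spin":0},{"grip":0,"dx":0,"dy":0,"dz":3,"spin":0},{"grip":0,"dx":0,"dy":0,"dz":1.3,"spin":0},{"grip":0,"dx":0,"dy":0,"dz":0,"spin":0}]}}

```text
clock: 28.42
position: [0.5677, -0.275, 0.1535]
tool_rot: [-179.9, 0.1, 5.3]
wrist_force: [-0.9, -0.5, -0.2]
width: -0.003
```

Call:
{"method": "move_arm", "body": {"motion": [{"grip":0,"dx":0.7,"dy":0,"dz":0,"spin":0},{"grip":0,"dx":0.6,"dy":0,"dz":0,"spin":0},{"grip":0,"dx":0.6,"dy":0,"dz":0,"spin":0},{"grip":0,"dx":0.6,"dy":0,"dz":0,"spin":0},{"grip":0,"dx":0.4,"dy":0,"dz":0,"spin":0},{"grip":0,"dx":0.3,"dy":0,"dz":0,"spin":0},{"grip":0,"dx":0,"dy":0,"dz":0,"spin":0}]}}

```text
clock: 29.3
position: [0.5998, -0.2724, 0.1546]
tool_rot: [180.0, -0.0, 5.3]
wrist_force: [0.3, -0.6, -0.3]
width: 0.002
```

```bash
python3 -c "
from h import *
go(.6288,-.2704,.157,5.3);snap('scene','s20',(170,220,290,330),5)"
```

```text
t 29.30 pos [ 0.5998 -0.2724  0.1546] rot [ 1.7999e+02 -2.0000e-02  5.3200e+00] F [ 0.3 -0.6 -0.3] w 0.002 | shift cm [ 2.91  0.07 -0.24] spin 0.0
```

View pics/s20.png

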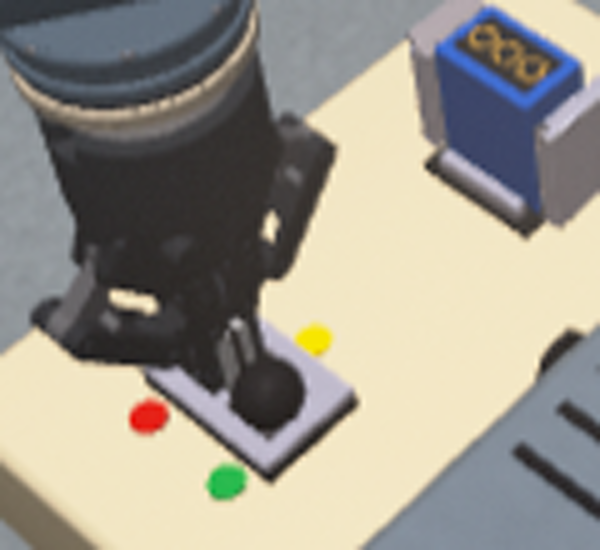

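```bash
python3 -c "
from h import *
uv(cam('scene'),(170+267/5,220+393/5),(.65,0))"
```

```text
u,v [ 0.657 -0.002] [ 0.625  -0.271   0.1427]
```

Call:
{"method": "move_arm", "body": {"motion": [{"grip":0,"dx":0.15,"dy":0,"dz":0,"spin":0},{"grip":0,"dx":0.1,"dy":0,"dz":0,"spin":0},{"grip":0,"dx":0,"dy":0,"dz":0,"spin":0}]}}

```text
clock: 29.72
position: [0.6019, -0.2722, 0.1545]
tool_rot: [-180.0, 0.0, 5.3]
wrist_force: [-1.4, 0.7, -0.7]
width: 0.003
```

Call:
{"method": "move_arm", "body": {"motion": [{"grip":0,"dx":0.1,"dy":0,"dz":0,"spin":0},{"grip":0,"dx":0.1,"dy":0,"dz":0,"spin":0},{"grip":0,"dx":0,"dy":0,"dz":0,"spin":0}]}}

```text
clock: 30.1
position: [0.6031, -0.272, 0.1542]
tool_rot: [-180.0, 0.1, 5.3]
wrist_force: [-6.9, -0.7, -0.2]
width: 0.001
```

A steady -7 N means the lever is at its end stop. I'm backing off, rising, and checking.

Call:
{"method": "move_arm", "body": {"motion": [{"grip":0,"dx":-1,"dy":0,"dz":0,"spin":0},{"grip":0,"dx":-2,"dy":0,"dz":0,"spin":0},{"grip":0,"dx":0,"dy":0,"dz":-4,"spin":0},{"grip":0,"dx":0,"dy":0,"dz":-6,"spin":0},{"grip":0,"dx":-2,"dy":-4,"dz":-5,"spin":0},{"grip":0,"dx":-3,"dy":-4,"dz":-2,"spin":0},{"grip":0,"dx":0,"dy":0,"dz":0,"spin":0}]}}

```text
clock: 30.98
position: [0.5177, -0.2008, 0.3239]
tool_rot: [179.9, -0.2, 5.4]
wrist_force: [0.1, -0.5, 0.3]
width: -0.006
```

```bash
python3 - <<'E'
from h import *
s,im=snap('wrist','w21'); np.save('pics/w21s.npy',s,allow_pickle=True); go(.57,-.27,.157,5.3,s)
snap('scene','s21',(150,140,410,335),3)
E
```

```text
t 30.98 pos [ 0.5177 -0.2008  0.3239] rot [179.88  -0.25   5.4 ] F [ 0.1 -0.5  0.3] w -0.006 | shift cm [ 4.48  7.34 16.72] spin 0.002
```

View pics/w21.png

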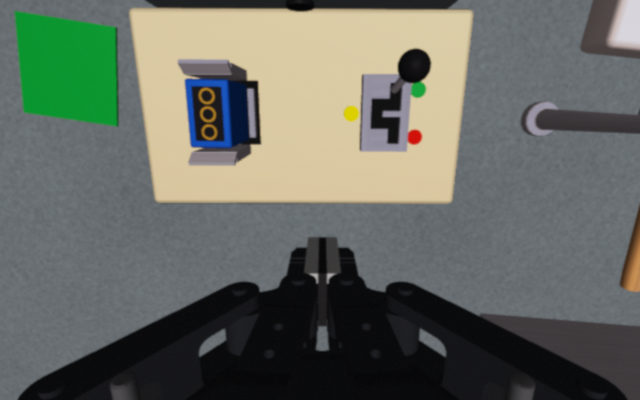

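View pics/s21.png

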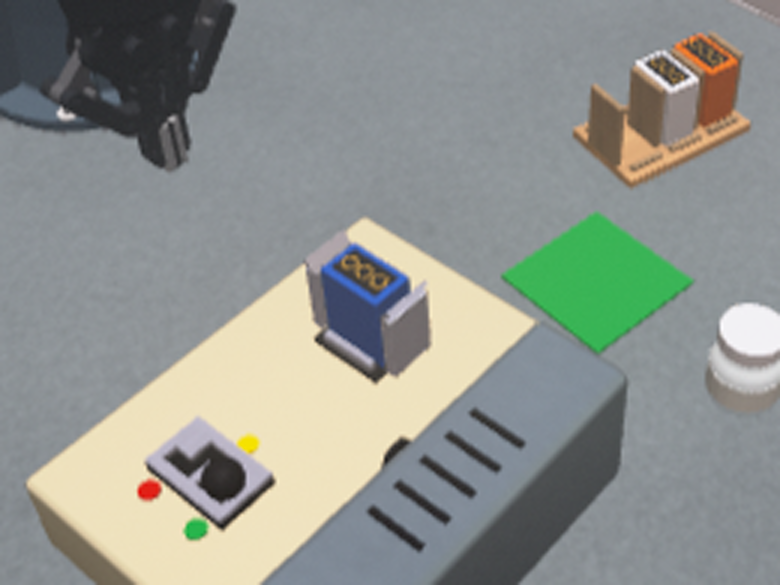

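```bash
python3 - <<'E'
from h import *
s=np.load('pics/w21s.npy',allow_pickle=True).item()
uv(cam('wrist',s),(414,65),(.65,0)); uv(cam('scene'),(150+221/3,140+478/3),(.65,0))
print(onz(cam('scene'),(150+366/3,140+273/3),.164)) # blue top centre, bay (.571,-.0995)
print(ctrl.sense()['dq'].round(2), ctrl.sign_off())
E
```

```text
u,v [0.683 0.002] [ 0.6278 -0.2702  0.1417]
u,v [ 0.669 -0.007] [ 0.6264 -0.2714  0.1421]
[ 0.57402999 -0.10133108  0.164     ]
the job is handed in; nothing more can be done
[-0.53  2.15 -0.69 -0.12  0.08 -0.04] None
```

I did the task in the order asked and handed it in at about 31 s. The blue cassette is in the shaker's bay and the speed lever is home at the far end of fast.

- **Cassette:** I took it from the rack by its narrow ends and set it on the mat. I then took it again by its broad sides and lowered it until it met the bay floor at the expected height. The last pictures show it upright with its top level with the cheeks, and its top centre is within about 4 mm of the bay centre I measured.
- **Lever:** the last wrist and scene views put it at u of about 0.68 and 0.67 (home is above 0.60) and v of about 0. I pushed it until it met the end stop at about 7 N.
- **Orange and white:** both still stand in their places in the rack.

**What went wrong:** the knob slipped out of the jaws while I was moving the lever along the slow lane. It stayed in the lane, and I finished the path by pushing it with the closed fingers. It therefore stayed in slow for roughly 5 s instead of about one.

The readings I took showed no wrist force above about 11 N.

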